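# Nest the saucepans and fan their handles

## Robot

A 6-joint arm with a two-finger parallel gripper is mounted at the origin on the work surface. World frame = base frame: x ahead of the robot, y to its left, z up, the work surface at z = 0. Lengths are in m, angles in rad, forces in N, time in s.
With the tool pointing down it reaches from about 0.25 to 0.8 m from the base axis. Payload 3.9 kg.
Tool frame: the origin (TCP) lies midway between the tips of the shut fingers; the grasp point (between the pads) lies 19 mm behind it; z points along the fingers, y is the direction in which the jaws open and shut (so a half turn about z gives the same grasp; the last joint's range is limited). The gripper opens to 85 mm and grips with 20 to 120 N. Pads are 22 mm wide; open, the fingers measure 114 mm over their backs; the gripper's body (76 mm by 85 mm) begins 54 mm behind the grasp point. The pads swing forward as they close: fully open they stand 13 mm farther back than shut.
Start: joints at [1.275, 0.26, -0.138, 1.173, 0, 1.571], TCP at [0.153, 0.502, 0.199] pointing down, gripper open.
Joint ranges: [-2.78, 2.78], [-0.83, 1.72], [-1.28, 1.37], [-1.9, 2.12], [-1.57, 1.48], [-3.14, 3.14]. Speed limits (rad/s): [2.57, 2.57, 3.14, 3.14, 3.14, 3.14].

## Interface

Orientations are given as a unit quaternion [w, x, y, z].
In Python, from cell import manip, vision, job_done, spotter gives the robot as it stands.
- The arm moves only by the shell command python3 -m handwheel 'ROWS' [FORCE]. ROWS is JSON, one flat list of numbers, 7 for each row, row after row: the turn, a rotation vector about the tool's x, y, z in degrees, then the shift along the tool's x, y, z in m, then the opening, from 0 (shut) to 1 (fully open). In form: [ax, ay, az, dx, dy, dz, fingers, ax, ay, az, dx, dy, dz, fingers, ...]. A call has 1 to 8 rows; each row shifts and turns the commanded pose from where the row before left it, along the tool's axes as they then stand; what a row does not reach is not made up. A row lasts 1/12 s, in which the tool goes at most 41.7 mm and 7.16 degrees, less where a joint would pass 70% of its speed; a pose out of reach is approached as far as the arm can. A call is refused whole if a number of a shift passes 0.0417 or a number of a turn 7.16, either way. A call with a gripper value outside its range is refused whole. The fingers move at their own pace and stop on an object; FORCE is the grip in N (left out, the last holds). Time passes only in rows, so rows that do not move let the fingers close. It gives the time, the measured TCP pose, the force and the opening at its end, in the units of the state.
- manip.sense(): the state, without advancing time (a new reading comes with each control period).
- vision.camera(name): name is "scene" or "top" or "wrist"; returns a dict with "img" (480x640x3 uint8, red, green, blue), "camera_matrix" (3x3 intrinsics, pixels), "extrinsics" (4x4, takes a point from world to camera coordinates). Camera axes: x right, y down, z forward; pixel columns grow to the right and rows downward; lengths in m; the calibration is good to about 2 mm. A picture is of the moment at which its call begins. There is no depth.
- job_done(): hands the job in, once; it reports no verdict.
Trained networks look in a picture, given as the dict that the camera call returned (one of the last four; its "shot" number tells which), for a name from the list of things; names that differ only in an ending like _2 or _b are one class to them, and where a whole thing is asked for, a point or a joint stands for the part that bears it (a point fixed in the world has none). Each returns a list of dicts, best first, with "confidence" (0 to 1); they miss things now and then, are a little off and sometimes report something else, mostly with a low value. They report only what shows in the picture. A call takes as long as a camera call. They do not tell look-alikes from the thing itself.
- spotter.masks_of(name, picture): "region" (480x640 bool, what is visible of it) and "rect" ([centre column, centre row, width, height] in pixels, round what is visible of it).
The state is a dict: "clock": time; "q": joint angles; "qvel": joint speeds; "tau": joint torques, N m; "tool_pos": TCP position; "tool_rot": TCP orientation; "contact_force": force on the tool from outside, world axes, zero at the start; "ft_torque": the same for the moment, N m; "gripper_width": finger opening in m.
Only numpy, scipy, OpenCV 4.12 (cv2) and the standard library are available. Lean on these libraries where they do the work, as an engineer would, in place of code of your own. Each camera call takes 0.05 s, during which the arm holds its last target.

## Task

Nest the three saucepans into one flat stack on the hotplate where the large one stands, and leave it there: the middle pan has been dropped in with its handle riding on the large pan's handle, so swing that handle off to the side until the pan drops flat, then set the small pan gently, without dropping it, down into the middle one. In the end the three handles are fanned out like fingers, about 45 degrees between neighbours in whichever order, and the kettle, pepper mill and mug are where they were.

Things in the scene. Friction and masses are not known exactly. Their poses are not given: they have to be found in the camera images.
- large_pan: The largest steel saucepan with a black handle: outer diameter 168 mm, height 85 mm, wall 2.5 mm, base 5 mm thick. Origin under the centre of its base, z up its axis, x along the handle. About 1.1 kg (thick base). Stands flat on one of the two hotplates with the middle pan in it.
- middle_pan: Middle-sized steel saucepan with a black handle: outer diameter 144 mm, height 80 mm, wall 2.5 mm, base 5 mm thick. Origin under the centre of its base, z up its axis, x along the handle. About 0.42 kg. Starts in the large pan, tilted 3.5 degrees, its handle lying on the large pan's handle. Turns in the large pan with about 8 mm play (4 mm towards its handle); flat, its origin is 5 mm above the large pan's and the rims are level.
- small_pan: The smallest steel saucepan with a black handle: outer diameter 120 mm, height 75 mm, wall 2.5 mm, base 5 mm thick. Origin under the centre of its base, z up its axis, x along the handle. About 0.32 kg, alone on the other hotplate. Nested in the middle pan: about 8 mm play (4 mm towards its handle), origin 5 mm above the middle pan's, all rims level.
- large_pan_handle_end (a point): centre of the end face of the large pan's handle, 176 mm from the pan's axis. The black grip is 20 mm wide, 14 mm thick, flat-sided; its centreline rises from 98 mm above the pan's origin at x = 110 mm to 107 mm at this end. A steel strap joins grip and rim.
- middle_pan_handle_end (a point): centre of the end face of the middle pan's handle, 214 mm from the pan's axis. The black grip is 20 mm wide, 14 mm thick, flat-sided; its centreline rises from 93 mm above the pan's origin at x = 98 mm to 109 mm at this end. It reaches 38 mm beyond the large pan's handle end; there both its sides are free, and a few newtons sideways swing it round.
- small_pan_handle_end (a point): centre of the end face of the small pan's handle, 185 mm from the pan's axis. The black grip is 20 mm wide, 14 mm thick, flat-sided; its centreline rises from 88 mm above the pan's origin at x = 86 mm to 102 mm at this end. A steel strap kicks up from the rim to the grip and passes over the other rims when nested; grip it across the width near the pan.
- hob: built-in steel hob with two dark round hotplates: panel 290 mm (its x) by 510 mm (its y), 6 mm high; origin under its centre. The plates, 180 mm and 145 mm across, lie at y = -125 mm and +125 mm, their tops 11 mm above the worktop. Two black knobs up to 28 mm high stand at x = 118 mm, y = -12 and 42 mm. Fixed.
- kettle: steel kettle on a black foot, 160 mm across and 217 mm high, origin under its centre; to be left alone
- mill: dark wooden pepper mill, 54 mm across and 165 mm high, origin under its centre; to be left alone
- mug: white mug, 82 mm across and 92 mm high, origin under its centre, ear along its +y; to be left alone
Things that resemble listed ones, but are neither listed nor needed, are in the scene too. What is shaped like the small_pan but green is not meant.

How it is judged:
By the outcome, as a careful person would: the job done as asked, in the order asked, and still so for the second after the job is handed in, with the robot touching nothing.
It also fails if it takes over 64 s, if anything falls off the work surface, if the arm or the gripper's body presses on something with over 40 N, if the wrist force passes 120 N, or if a joint passes its speed limit or range.

## Working session

There is one attempt and no reset: what is moved stays moved. The work goes in short steps, Python scripts to look and compute and a shell command to move; the robot and the scene stay as the last step left them, time stands still between calls to the robot, and variables do not carry over. Pictures are saved under pics/ and viewed, and the job is handed in when it is done.

```bash
ls; mkdir -p pics
cat > look.py <<'E'
import cv2,sys,pickle
from cell import manip, vision, spotter
E
python3 - <<'E'
import cv2,pickle
from cell import manip,vision,spotter
for n in ["scene","top","wrist"]:
    p=vision.camera(n)
    cv2.imwrite(f"pics/{n}0.png",p["img"][:,:,::-1])
    pickle.dump(p,open(f"{n}0.pkl","wb"))
    if n!="wrist":
        for k in ["large_pan","middle_pan","small_pan","large_pan_handle_end","hob","kettle","mill","mug"]:
            try:
                print(n,k,[(round(d["confidence"],2),[round(v) for v in d["rect"]]) for d in spotter.masks_of(k,p)])
            except Exception as e: print(k,e)
s=manip.sense();print(s)
E
```

```text
pics
scene large_pan [(0.56, [370, 252, 60, 46])]
scene middle_pan [(0.9, [366, 248, 51, 49]), (0.7, [279, 253, 35, 46]), (0.35, [121, 266, 82, 83])]
scene small_pan [(0.7, [280, 256, 38, 47]), (0.64, [426, 201, 70, 37])]
scene large_pan_handle_end [(0.67, [367, 249, 56, 58])]
scene hob [(0.81, [321, 268, 180, 65])]
scene kettle [(0.87, [121, 265, 82, 80])]
scene mill [(0.88, [496, 258, 28, 50])]
scene mug [(0.97, [490, 241, 41, 37])]
top large_pan [(0.55, [275, 241, 66, 64])]
top middle_pan [(0.8, [272, 217, 54, 105])]
top small_pan [(0.6, [368, 233, 43, 90])]
top large_pan_handle_end [(0.92, [273, 241, 65, 64]), (0.36, [272, 218, 57, 105])]
top hob [(0.72, [320, 255, 184, 121])]
top kettle [(0.91, [534, 249, 95, 56]), (0.34, [272, 218, 60, 102])]
top mill [(0.56, [147, 204, 33, 33])]
top mug [(0.66, [137, 242, 43, 34])]
{'clock': 0.95, 'q': array([ 1.27496528e+00,  2.59988943e-01, -1.38085787e-01,  1.17269308e+00,
        4.83735450e-06,  1.57077179e+00]), 'qvel': array([ 0.00066071, -0.00118977,  0.00043693,  0.00125411,  0.00025193,
       -0.00103047]), 'tau': array([-1.49845250e-04, -4.05612123e+01,  2.54241461e+01,  9.42384468e-04,
       -1.64011192e-05, -1.14758524e-05]), 'tool_pos': array([0.15305481, 0.50219663, 0.19861551]), 'tool_rot': array([-2.91130231e-07,  1.47364604e-01,  9.89082238e-01,  1.44564954e-05]), 'contact_force': array([-0.08906203,  0.90734589, -0.23585211]), 'ft_torque': array([-0.0197381 , -0.01464779,  0.01583286]), 'gripper_width': 0.08578689738811483}
```

View pics/scene0.png

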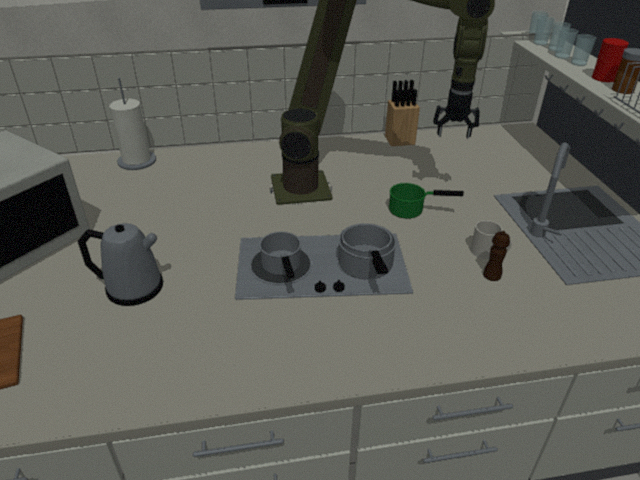

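View pics/top0.png

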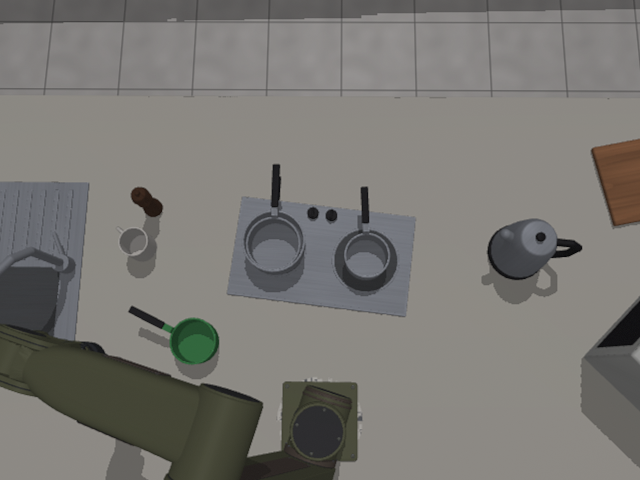

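Run:
```python
import cv2,pickle,numpy as np
for n,(x0,y0,x1,y1) in dict(top=(210,140,420,310),scene=(220,170,480,330)).items():
    p=pickle.load(open(f"{n}0.pkl","rb"))
    im=p["img"][y0:y1,x0:x1,::-1]
    cv2.imwrite(f"pics/{n}0c.png",cv2.resize(im,None,fx=3,fy=3,interpolation=cv2.INTER_CUBIC))
    print(n,p["camera_matrix"].tolist(),np.round(p["extrinsics"],4).tolist())
```

```text
top [[595.2746232487855, 0.0, 318.93515920448766], [0.0, 595.2746232487855, 248.85577057993345], [0.0, 0.0, 1.0]] [[0.0117, -0.9998, -0.0167, 0.0029], [-0.9811, -0.0083, -0.1934, 0.465], [0.1932, 0.0187, -0.981, 1.6229], [0.0, 0.0, 0.0, 1.0]]
scene [[539.1461613188055, 0.0, 320.92220955652107], [0.0, 539.1461613188055, 237.95023397433025], [0.0, 0.0, 1.0]] [[0.1751, 0.9845, 0.0097, -0.0789], [0.5884, -0.0967, -0.8028, -0.1899], [-0.7894, 0.1462, -0.5962, 2.0163], [0.0, 0.0, 0.0, 1.0]]
```

View crop.

View pics/top0c.png

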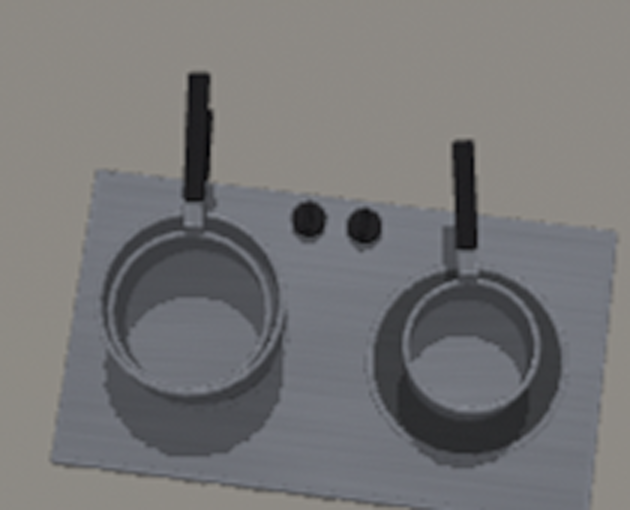

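View pics/wrist0.png

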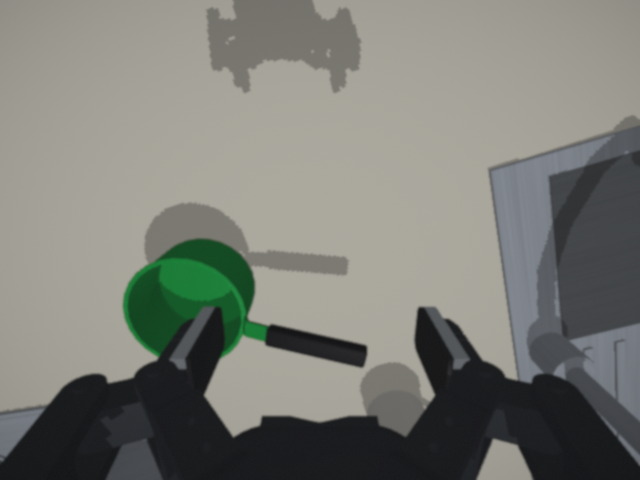

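```bash
cat > geo.py <<'E'
import numpy as np,pickle
def load(n): return pickle.load(open(n+".pkl","rb"))
def proj(p,X):
    X=np.atleast_2d(X);K=p["camera_matrix"];E=p["extrinsics"]
    c=X@E[:3,:3].T+E[:3,3];u=c@K.T;return u[:,:2]/u[:,2:]
def back(p,uv,z):
    K=p["camera_matrix"];E=p["extrinsics"];R=E[:3,:3];o=-R.T@E[:3,3]
    uv=np.atleast_2d(uv);d=np.c_[uv,np.ones(len(uv))]@np.linalg.inv(K).T@R
    return o+d*((z-o[2])/d[:,2])[:,None]
E
python3 - <<'E'
from geo import *
p=load("top0")
print("large rim",back(p,[273,241],.096)); print("small rim",back(p,[367,255],.086))
print("mid handle end",back(p,[276,167],.13),"small hend",back(p,[365,189],.113))
print("hob corners",back(p,[[241,198],[415,217],[405,315],[228,294]],.006))
w=load("wrist0");E=w["extrinsics"];print(w["camera_matrix"],E)
import numpy as np
from scipy.spatial.transform import Rotation as Ro
T=np.array([0.15305481, 0.50219663, 0.19861551]);R=Ro.from_quat([1.47364604e-01,9.89082238e-01,0,0]).as_matrix()
print("tool axes\n",R); o=-E[:3,:3].T@E[:3,3]; print("cam in tool",R.T@(o-T),"\n",R.T@E[:3,:3].T)
E
```

```text
large rim [[0.47573214 0.13211352 0.096     ]]
small rim [[ 0.44097746 -0.12434725  0.086     ]]
mid handle end [[0.67545812 0.12607677 0.13      ]] small hend [[ 0.61967156 -0.11788363  0.113     ]]
hob corners [[ 0.62240621  0.23814087  0.006     ]
 [ 0.5689415  -0.26850022  0.006     ]
 [ 0.28584196 -0.23507247  0.006     ]
 [ 0.34006456  0.26461319  0.006     ]]
[[335.7999186    0.         319.12756692]
 [  0.         335.7999186  240.74369007]
 [  0.           0.           1.        ]] [[ 0.29212837  0.95637835  0.00121044 -0.52536211]
 [ 0.9048251  -0.27679078  0.32354042 -0.04110065]
 [ 0.30976209 -0.0934201  -0.94621358  0.38142577]
 [ 0.          0.          0.          1.        ]]
tool axes
 [[-0.95656735  0.29151142  0.        ]
 [ 0.29151142  0.95656735  0.        ]
 [ 0.          0.         -1.        ]]
cam in tool [ 8.41891888e-02 -3.89303370e-05 -1.76228374e-01] 
 [[-6.45241727e-04 -9.46213820e-01 -3.23541328e-01]
 [ 9.99999059e-01 -1.00216355e-03  9.36572403e-04]
 [-1.21043908e-03 -3.23540419e-01  9.46213576e-01]]
```

```bash
python3 -m handwheel '[0,0,-5.65,0,0,-0.035,1, 0,0,-5.65,0,0,-0.035,1, 0,0,-5.65,0,0,-0.035,1, 0,0,0,-0.022,-0.03,-0.01,1, 0,0,0,-0.022,-0.03,-0.01,1, 0,0,0,-0.022,-0.03,-0.01,1, 0,0,0,-0.022,-0.03,-0.01,1, 0,0,0,-0.022,-0.03,-0.01,1]'; python3 -m handwheel '[0,0,0,-0.022,-0.03,-0.005,1, 0,0,0,-0.022,-0.03,-0.005,1, 0,0,0,-0.022,-0.03,-0.005,1, 0,0,0,-0.022,-0.03,-0.005,1, 0,0,0,-0.022,-0.03,-0.005,1, 0,0,0,-0.022,-0.03,-0.005,1, 0,0,0,-0.022,-0.03,-0.005,1, 0,0,0,-0.022,-0.03,-0.005,1]'; python3 -m handwheel '[0,0,0,-0.022,-0.03,-0.005,1, 0,0,0,-0.022,-0.03,-0.005,1, 0,0,0,-0.022,-0.03,-0.005,1, 0,0,0,-0.022,-0.03,-0.005,1]'
```

```text
clock: 1.62
tool_pos: [0.2636, 0.3508, 0.3543]
tool_rot: [0.0, -0.0, 1.0, 0.0]
contact_force: [0.7, 0.2, -0.2]
gripper_width: 0.0851
clock: 2.28
tool_pos: [0.4397, 0.1105, 0.3941]
tool_rot: [0.0, 0.0, 1.0, 0.0]
contact_force: [1.2, 1.0, -0.7]
gripper_width: 0.0853
clock: 2.62
tool_pos: [0.5278, -0.0096, 0.414]
tool_rot: [0.0, 0.0, 1.0, 0.0]
contact_force: [1.0, 1.2, 0.8]
gripper_width: 0.0854
```

```bash
cat > snap.py <<'E'
import sys,cv2,pickle
from cell import vision
tag=sys.argv[1]
for n in sys.argv[2:]:
    p=vision.camera(n); pickle.dump(p,open(f"{n}{tag}.pkl","wb")); cv2.imwrite(f"pics/{n}{tag}.png",p["img"][:,:,::-1])
E
python3 snap.py 1 wrist top
```

```text
(no output)
```

View pics/wrist1.png

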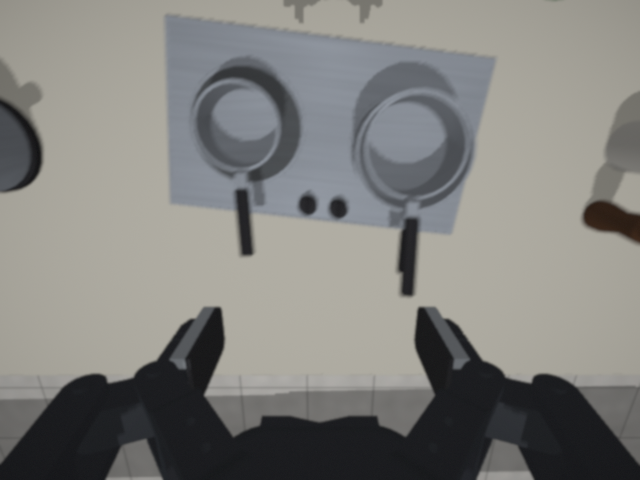

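Run:
```python
from geo import *
import cv2
p=load("wrist1");im=p["img"]
g=im.max(axis=2)
def comp(x0,y0,x1,y1,th=60):
    m=(g[y0:y1,x0:x1]<th).astype(np.uint8)
    n,l,s,c=cv2.connectedComponentsWithStats(m)
    i=1+np.argmax(s[1:,4]); ys,xs=np.nonzero(l==i); return np.c_[xs+x0,ys+y0].astype(float)
for nm,b in dict(small=(225,180,265,265),mid=(385,210,430,305)).items():
    pts=comp(*b)
    print(nm,len(pts),pts.min(0),pts.max(0))
    # rows centre
    for r in range(int(pts[:,1].min()),int(pts[:,1].max())+1,6):
        q=pts[pts[:,1]==r]; print(r,q[:,0].min(),q[:,0].max(),end="; ")
    print()
cv2.imwrite("pics/w1c.png",np.hstack([cv2.resize(im[60:270,170:310,::-1],None,fx=2.8,fy=2.8),cv2.resize(im[90:300,340:480,::-1],None,fx=2.8,fy=2.8)]))
```

```text
small 590 [237. 191.] [251. 253.]
191 237.0 245.0; 197 237.0 246.0; 203 238.0 247.0; 209 238.0 247.0; 215 239.0 248.0; 221 240.0 248.0; 227 240.0 249.0; 233 241.0 249.0; 239 242.0 250.0; 245 242.0 250.0; 251 243.0 251.0; 
mid 933 [399. 219.] [416. 294.]
219 407.0 414.0; 225 406.0 416.0; 231 403.0 416.0; 237 402.0 415.0; 243 401.0 415.0; 249 401.0 414.0; 255 400.0 414.0; 261 400.0 413.0; 267 399.0 413.0; 273 404.0 412.0; 279 403.0 412.0; 285 403.0 412.0; 291 403.0 411.0;
```

View pics/w1c.png

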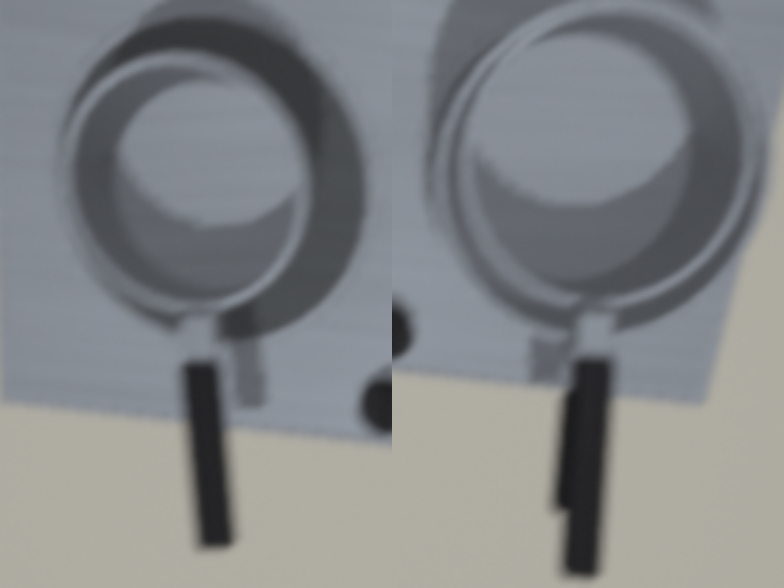

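Run:
```python
from geo import *
p=load("wrist1")
def B(u,v,z): return back(p,[u,v],z)[0]
def ang(a,b): d=b-a; return np.degrees(np.arctan2(d[1],d[0]))
# small: grip top z: centre +7mm
a=B(241.5,193,.011+.089+.007); b=B(247.2,251,.011+.101+.007); print("small",a,b,ang(a,b))
c=a-(b-a)/np.linalg.norm((b-a)[:2])*0; t=np.radians(ang(a,b)); e=B(247.4,254,.113+.003)
print("center from end",e[:2]-.185*np.array([np.cos(t),np.sin(t)]))
print("rim ctr approx",B(237.8,125,.086))
a=B(411,224,.135-.006); b=B(407.2,291,.142); print("mid",a,b,ang(a,b)); t=np.radians(ang(a,b));e=B(407,295,.137)
print("ctr from end",e,e[:2]-.214*np.array([np.cos(t),np.sin(t)]))
# rims: large/mid extremes
for u,v in [(352,150),(473,150)]: print("large rim L/R",B(u,v,.096))
a=B(402.0,240,.117);b=B(399.2,267,.122);print("large left edge",a,b,ang(a,b))
import cv2
im=p["img"].copy()
def draw(cx,cy,r,z):
    t=np.linspace(0,2*np.pi,120); q=proj(p,np.c_[cx+r*np.cos(t),cy+r*np.sin(t),0*t+z])
    cv2.polylines(im,[np.int32(q*16)],True,(255,0,0),1,shift=4)
draw(.434,-.123,.06,.086); draw(.468,.129,.084,.096)
cv2.imwrite("pics/w1d.png",cv2.resize(im[50:300,160:500,::-1],None,fx=2.3,fy=2.3,interpolation=cv2.INTER_NEAREST))
```

```text
small [ 0.53589489 -0.12146334  0.107     ] [ 0.62122536 -0.11679749  0.119     ] 3.12980120941496
center from end [ 0.44248162 -0.12762162]
rim ctr approx [ 0.44263725 -0.12419303  0.086     ]
mid [0.57660718 0.12222407 0.129     ] [0.67647034 0.121952   0.142     ] -0.15609335364535307
ctr from end [0.68580414 0.12368076 0.137     ] [0.47180494 0.12426377]
large rim L/R [0.47647568 0.03798494 0.096     ]
large rim L/R [0.47666547 0.21037337 0.096     ]
large left edge [0.60481673 0.11441535 0.117     ] [0.6463218  0.11228036 0.122     ] -2.9446499398137904
```

View pics/w1d.png

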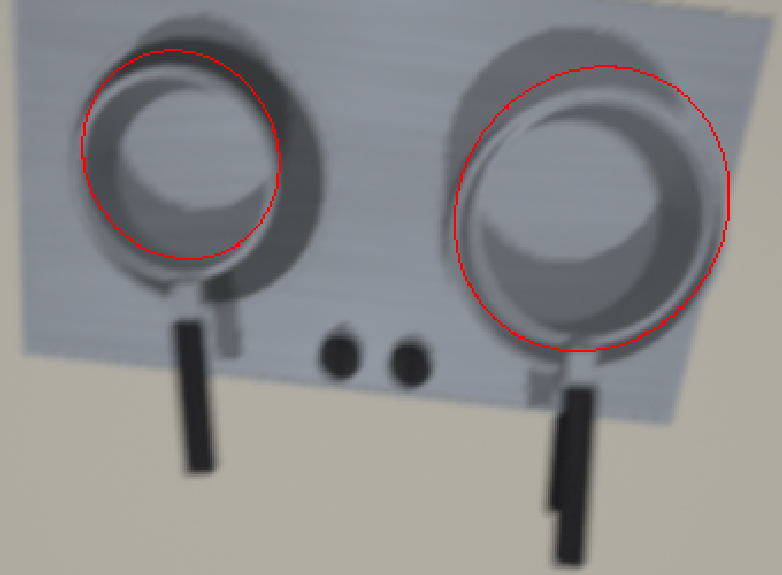

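```bash
cat > model.py <<'E'
from geo import *
import cv2
# grips: (x0,z0,x1,z1)
G=dict(l=(.110,.098,.176,.107),m=(.098,.093,.214,.109),s=(.086,.088,.185,.102))
def box(k,c,z,th,tilt=0):
    x0,z0,x1,z1=G[k]; P=[]
    for x,zz in((x0,z0),(x1,z1)):
        for sy in(-.01,.01):
            for dz in(-.007,.007): P.append((x,sy,zz+dz))
    P=np.array(P); t=np.radians(tilt)   # tilt raises the handle
    P=np.c_[P[:,0]*np.cos(t)-P[:,2]*np.sin(t),P[:,1],P[:,0]*np.sin(t)+P[:,2]*np.cos(t)]
    a=np.radians(th); R=np.array([[np.cos(a),-np.sin(a)],[np.sin(a),np.cos(a)]])
    return np.c_[P[:,:2]@R.T+c,P[:,2]+z]
def hull(p,*a,**k): return cv2.convexHull(np.float32(proj(p,box(*a,**k))))
def fillmask(p,hs,shape=(480,640),ss=8):
    m=np.zeros((shape[0],shape[1]),np.uint8)
    for h in hs: cv2.fillConvexPoly(m,np.int32(np.round(h*256)),255,cv2.LINE_AA,8)
    return m/255.
E
python3 - <<'E'
from model import *
from scipy.optimize import minimize
p=load("wrist1");g=cv2.GaussianBlur(p["img"].max(axis=2).astype(float),(0,0),.01+.0)
def fit(roi,build,x0,scales):
    x0_,y0_,x1,y1=roi
    obs=np.clip((150-g)/115,0,1)
    def cost(x):
        m=cv2.GaussianBlur(fillmask(p,build(x)),(0,0),1.0)
        return ((m-obs)[y0_:y1,x0_:x1]**2).sum()
    best=None
    r=minimize(cost,x0,method="Nelder-Mead",options=dict(initial_simplex=[x0]+[np.array(x0)+np.eye(len(x0))[i]*scales[i] for i in range(len(x0))],maxiter=600,xatol=1e-5,fatol=1e-3))
    return r.x,r.fun
print("small",fit((228,186,262,262),lambda x:[hull(p,"s",x[:2],.011,x[2])],[.4425,-.126,2.5],[.005,.005,3]))
for th in(-5,-1,3):
  print("mid+large",fit((385,216,430,302),lambda x:[hull(p,"m",x[:2],.015+.005,x[2],tilt=3.5),hull(p,"l",(.475+x[4]*0,.1245),.011,x[3])],[.472,.124,0,th,0],[.005,.005,3,3,.01]))
E
```

```text
small (array([ 0.44322655, -0.12480532,  1.66999049]), np.float64(198.54136920135622))
mid+large (array([ 0.47037743,  0.1227628 , -0.77497438,  0.24165265,  0.00706619]), np.float64(121.0518441007095))
mid+large (array([ 0.47068077,  0.12394772, -1.15357723,  0.26730055,  0.00614318]), np.float64(121.97329794799546))
mid+large (array([ 0.47065726,  0.12343789, -1.00856305,  0.21350497,  0.0153054 ]), np.float64(121.50659355747717))
```

```bash
python3 -m handwheel '[0,0,0,-0.018,0.0163,0.0267,0.45, 0,0,0,-0.018,0.0163,0.0267,0.45, 0,0,0,-0.018,0.0163,0.0267,0.45, 0,0,0,-0.018,0.0163,0.0267,0.45, 0,0,0,-0.018,0.0163,0.0267,0.45, 0,0,0,-0.018,0.0163,0.0267,0.45, 0,0,0,-0.018,0.0163,0.0267,0.45, 0,0,0,-0.018,0.0163,0.0267,0.45]'; python3 -m handwheel '[0,0,0,0,0,0,0.45]'; python3 snap.py 2 wrist; python3 -c "
from cell import manip; print(manip.sense()['q'])"
```

```text
clock: 3.38
tool_pos: [0.6711, 0.1243, 0.1988]
tool_rot: [-0.0, -0.0, 1.0, 0.0]
contact_force: [0.2, -0.0, 0.3]
gripper_width: 0.0384
clock: 3.47
tool_pos: [0.6698, 0.1259, 0.1922]
tool_rot: [-0.005, -0.002, 1.0, -0.0]
contact_force: [1.2, 0.6, -1.3]
gripper_width: 0.0384
[1.83637956e-01 5.47410107e-01 3.05991682e-01 1.33733980e+00
 3.44636461e-04 1.81006219e-01]
```

View pics/wrist2.png

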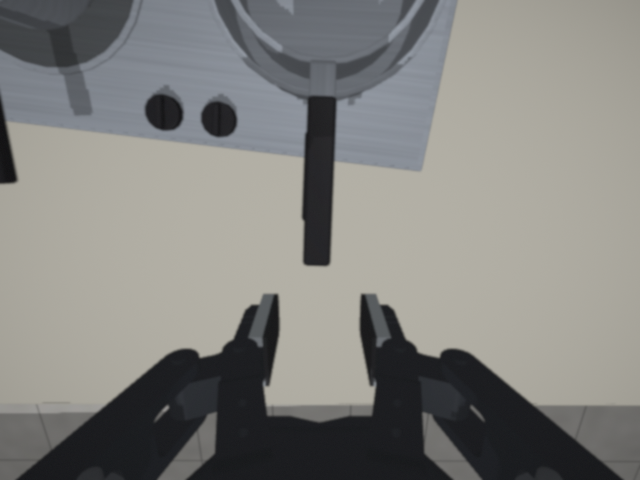

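```bash
python3 -c "
from cell import manip; s=manip.sense(); print(s['tool_pos'],s['tool_rot'],s['clock'])"
python3 - <<'E'
from model import *
from scipy.optimize import minimize
p=load("wrist2");g=p["img"].max(axis=2).astype(float)
obs=np.clip((140-g)/105,0,1); roi=(295,90,345,275)
def build(x): return [hull(p,"m",x[:2],.020,x[2],tilt=3.5),hull(p,"l",(.4755,.1245+x[4]),.011,x[3])]
def cost(x):
    m=cv2.GaussianBlur(fillmask(p,build(x)),(0,0),1.0)
    return ((m-obs)[roi[1]:roi[3],roi[0]:roi[2]]**2).sum()+(x[4]/.002)**2
for th in(-3,1):
    x0=np.array([.472,.124,0,th,0]);sc=[.005,.005,3,3,.003]
    r=minimize(cost,x0,method="Nelder-Mead",options=dict(initial_simplex=[x0]+[x0+np.eye(5)[i]*sc[i] for i in range(5)],maxiter=800,xatol=1e-5,fatol=1e-3)); print(r.x,r.fun)
im=p["img"].copy()
for h,c in zip(build(r.x),[(255,0,0),(0,255,0)]): cv2.polylines(im,[np.int32(h*16)],True,c,1,shift=4)
cv2.imwrite("pics/w2d.png",cv2.resize(im[60:290,220:420,::-1],None,fx=2.5,fy=2.5,interpolation=cv2.INTER_NEAREST))
E
```

```text
[0.66914799 0.12440493 0.19511761] [-3.94619945e-03 -1.31517174e-03  9.99991196e-01 -5.52337826e-04] 3.5167
[ 0.47283547  0.13068317 -1.9833958  -1.68774323  0.00542296] 256.924702670306
[ 4.72150102e-01  1.30536442e-01 -1.89843269e+00 -2.31976056e-01
  1.73631569e-03] 259.8256603059694
```

View pics/w2d.png

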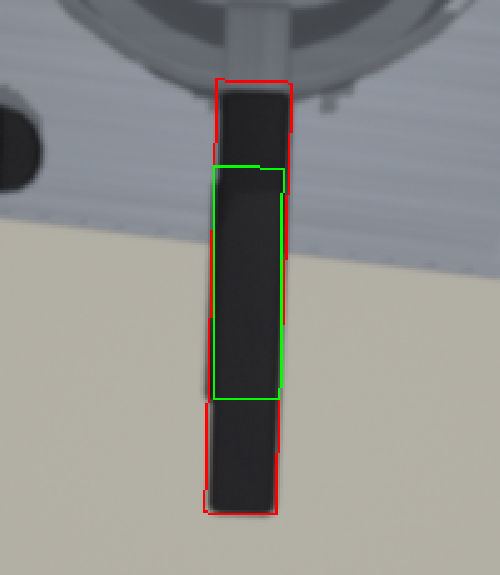

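```bash
python3 -m handwheel '[0,0,0,-0.003,0,0.015,0.45, 0,0,0,0,0,0.015,0.45, 0,0,0,0,0,0.015,0.45, 0,0,0,0,0,0.015,0.45, 0,0,0,0,0,0.015,0.45, 0,0,0,0,0,0.012,0.45, 0,0,0,0,0,0,0.45]'; python3 snap.py 3 wrist scene; python3 -c "
from cell import manip; s=manip.sense(); print(s['tool_pos'],s['tool_rot'],s['contact_force'])"
```

```text
clock: 4.1
tool_pos: [0.6719, 0.122, 0.1121]
tool_rot: [-0.002, 0.0, 1.0, -0.0]
contact_force: [-0.3, -0.5, -0.7]
gripper_width: 0.0385
[0.67374644 0.12238955 0.11441799] [3.15310160e-04 1.02383082e-04 9.99999945e-01 6.49184899e-06] [ 0.01712864 -0.32009257  0.49708518]
```

View pics/wrist3.png

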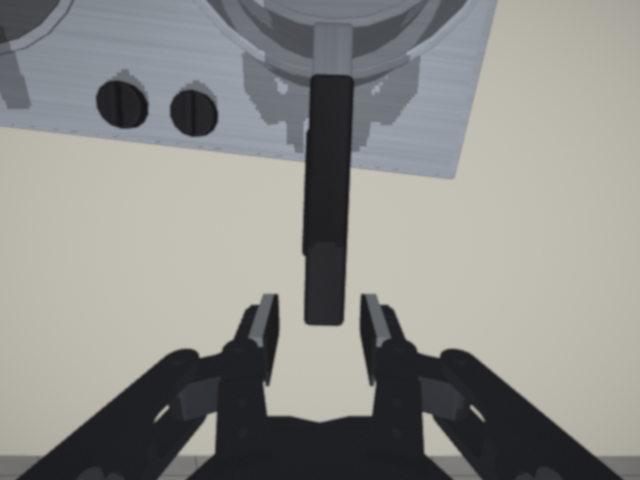

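```bash
python3 -m handwheel '[0,0,0,0,0,0.007,0.45, 0,0,-2.5,0.0002,0.00873,0,0.45, 0,0,-2.5,0.0002,0.00873,0,0.45, 0,0,-2.5,0.0002,0.00873,0,0.45, 0,0,-2.5,0.0002,0.00873,0,0.45, 0,0,-2.5,0.0002,0.00873,0,0.45, 0,0,0,0,0,0,0.45]'; python3 snap.py 4 wrist scene
```

```text
clock: 4.78
tool_pos: [0.6697, 0.1676, 0.1072]
tool_rot: [0.001, -0.11, 0.994, 0.001]
contact_force: [-2.0, -0.3, -1.1]
gripper_width: 0.0384
```

View pics/wrist4.png

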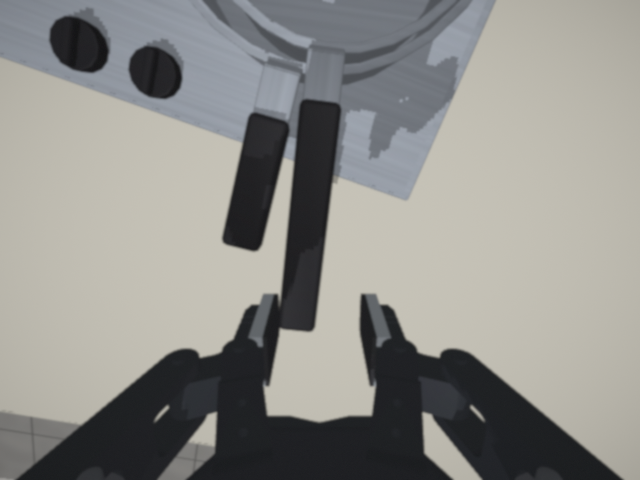

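```bash
python3 -m handwheel '[0,0,-2.5,0.0002,0.00873,0,0.45, 0,0,-2.5,0.0002,0.00873,0,0.45, 0,0,-2.5,0.0002,0.00873,0,0.45, 0,0,-2.5,0.0002,0.00873,0,0.45, 0,0,-2.5,0.0002,0.00873,0,0.45, 0,0,-2.5,0.0002,0.00873,0,0.45, 0,0,-2.5,0.0002,0.00873,0,0.45, 0,0,-2.5,0.0002,0.00873,0,0.45]';python3 -m handwheel '[0,0,-2.5,0.0002,0.00873,0,0.45, 0,0,-2.5,0.0002,0.00873,0,0.45, 0,0,-2.5,0.0002,0.00873,0,0.45, 0,0,0,0,0,0,0.45, 0,0,0,0,0,0,0.45]'; python3 snap.py 5 wrist scene top
```

```text
clock: 5.55
tool_pos: [0.6429, 0.2297, 0.1064]
tool_rot: [0.0, -0.28, 0.96, -0.0]
contact_force: [-0.1, -1.9, -0.3]
gripper_width: 0.0387
clock: 5.97
tool_pos: [0.6273, 0.2509, 0.1064]
tool_rot: [0.0, -0.341, 0.94, -0.0]
contact_force: [0.4, -0.6, 0.5]
gripper_width: 0.0384
```

View pics/wrist5.png

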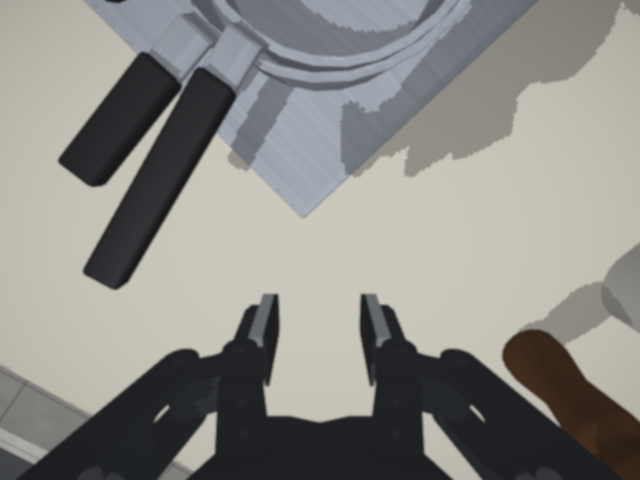

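Run:
```python
from geo import *
import cv2
a=load("scene4")["img"];b=load("scene5")["img"]
cv2.imwrite("pics/s45.png",np.hstack([cv2.resize(i[190:320,300:430,::-1],None,fx=3,fy=3,interpolation=cv2.INTER_CUBIC) for i in(a,b)]))
```

```text
(no output)
```

View pics/s45.png

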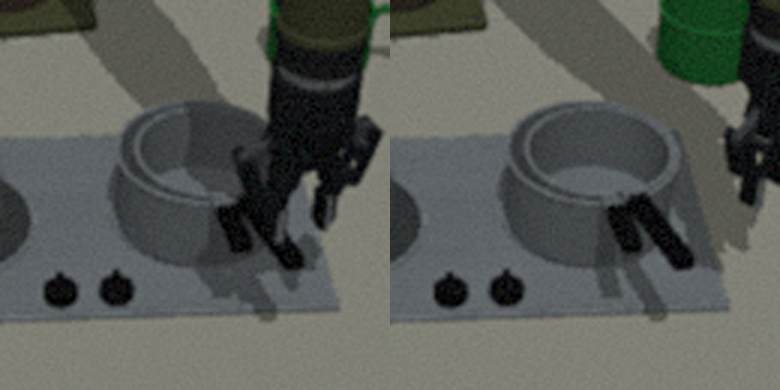

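View pics/top5.png

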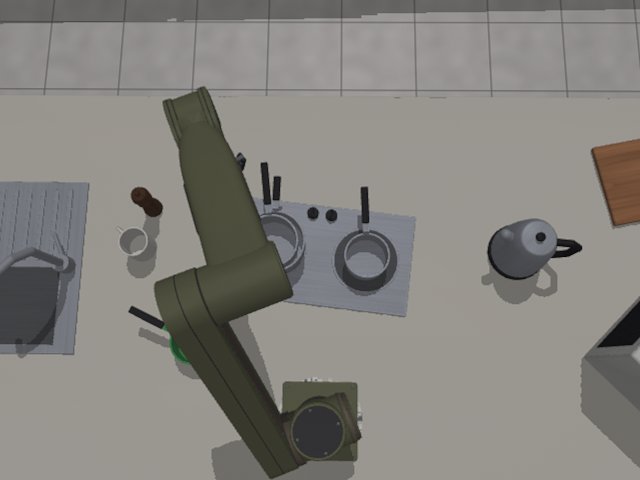

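```bash
cat > fit2.py <<'E'
from model import *
from scipy.optimize import minimize
def fit(p,roi,build,x0,sc,hi=140,lo=35,prior=None):
    g=p["img"].max(axis=2).astype(float); obs=np.clip((hi-g)/(hi-lo),0,1)
    x0=np.array(x0,float);n=len(x0)
    def cost(x):
        m=cv2.GaussianBlur(fillmask(p,build(x)),(0,0),1.0)
        return ((m-obs)[roi[1]:roi[3],roi[0]:roi[2]]**2).sum()
    r=minimize(cost,x0,method="Nelder-Mead",options=dict(initial_simplex=[x0]+[x0+np.eye(n)[i]*sc[i] for i in range(n)],maxiter=1500,xatol=1e-5,fatol=1e-3))
    return r.x,r.fun
def show(p,hs,roi,f,name):
    im=p["img"].copy()
    for h in hs: cv2.polylines(im,[np.int32(h*16)],True,(255,0,0),1,shift=4)
    cv2.imwrite(name,cv2.resize(im[roi[1]:roi[3],roi[0]:roi[2],::-1],None,fx=f,fy=f,interpolation=cv2.INTER_NEAREST))
E
python3 - <<'E'
from fit2 import *
p=load("wrist5");roi=(50,40,245,295)
b=lambda x:[hull(p,"m",x[:2],.016,x[2]),hull(p,"l",x[3:5],.011,x[5])]
x,f=fit(p,roi,b,[.474,.126,10,.475,.124,-1],[.005,.005,3,.005,.005,3],hi=110,lo=45);print(x,f)
show(p,b(x),(0,0,320,330),2,"pics/w5d.png")
t=np.radians(x[2]);print("mid end",x[:2]+.214*np.array([np.cos(t),np.sin(t)]))
E
```

```text
[ 0.47983571  0.13470911  7.18463642  0.47599248  0.13352305 -2.74802438] 3005.462602062319
mid end [0.69215544 0.16147349]
```

View pics/w5d.png

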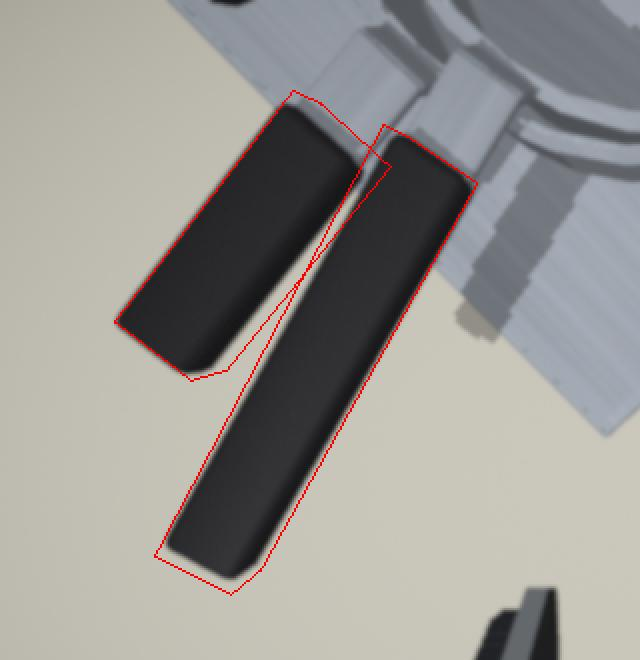

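Run:
```python
from fit2 import *
p=load("wrist5");roi=(50,30,245,300)
g=p["img"].max(axis=2); print(g[170,155:200:3],g[150,60:180:5])
b=lambda x:[hull(p,"m",x[:2],x[6],x[2]),hull(p,"l",x[3:5],x[6]-.005,x[5])]
for z in(.016,0.0):
  x,f=fit(p,roi,b,[.474,.126,8,.475,.124,-2,z],[.005,.005,3,.005,.005,3,.01],hi=100,lo=60);print(x,f)
show(p,b(x),(0,0,320,330),2,"pics/w5d.png")
# top0/wrist1 small alone with free z
q=load("wrist1");b=lambda x:[hull(q,"s",x[:2],x[3],x[2])]
print(fit(q,(228,183,262,262),b,[.4425,-.126,2.5,.011],[.005,.005,3,.01],hi=120,lo=45))
```

```text
[ 48  50  50  51  51  50  51  52  51  46  36  29  34 149 200] [192  86  40  40  41  43  43  44  45  46  46  42  33  26  38 193 198 198
  89  44  46  48  48  50]
[ 4.82398022e-01  1.33317606e-01  6.09236826e+00  4.84026717e-01
  1.22511919e-01 -2.08459027e+00 -1.48337872e-03] 1164.610011876935
[ 4.82426760e-01  1.33513460e-01  6.04060874e+00  4.84062047e-01
  1.22359361e-01 -1.96581739e+00 -1.16004090e-03] 1163.1134330798816
(array([ 0.47335019, -0.15208965,  2.74802733, -0.09419284]), np.float64(118.36971169511352))
```

View pics/w5d.png

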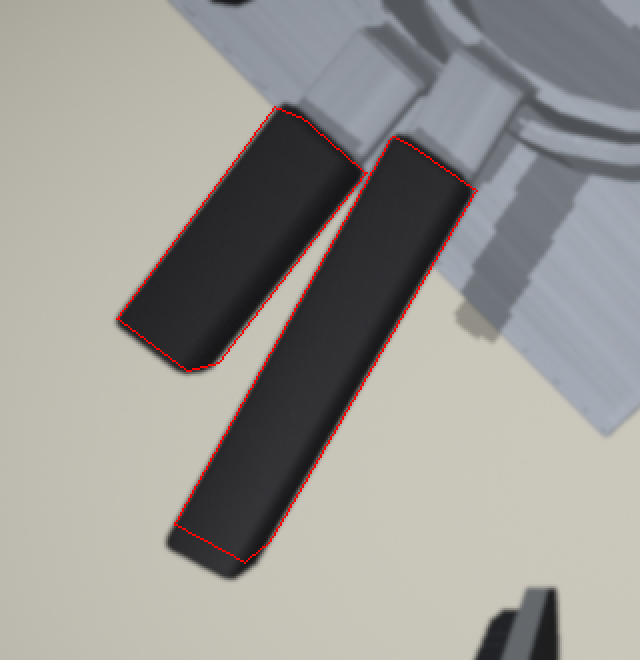

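```bash
python3 -m handwheel '[0,0,0,0,0,-0.03,0, 0,0,0,0,0,-0.02,0, 0,0,0,0,0,0,0, 0,0,0,0,0,0,0, 0,0,0,0,0,0,0, 0,0,0,0,0,0,0]'; python3 snap.py 6 wrist scene
```

```text
clock: 6.62
tool_pos: [0.6264, 0.2506, 0.1546]
tool_rot: [-0.001, -0.342, 0.94, -0.0]
contact_force: [0.1, 0.7, -0.1]
gripper_width: 0.0001
```

View pics/wrist6.png

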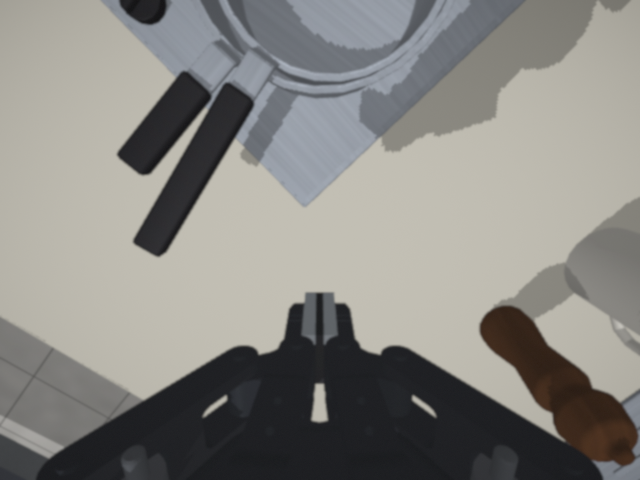

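Run:
```python
from geo import *
import cv2
p=load("scene6");T=np.array([.6264,.2506,.1546]);im=p["img"].copy()
for dz in(0,.019,.037):
    u=proj(p,T+[0,0,dz])[0];print(dz,u)
    cv2.circle(im,(int(u[0]*1),int(u[1]*1)),0,(255,0,0),-1)
u=proj(p,T)[0].astype(int)
cv2.imwrite("pics/s6.png",cv2.resize(im[u[1]-60:u[1]+40,u[0]-60:u[0]+60,::-1],None,fx=6,fy=6,interpolation=cv2.INTER_NEAREST))
```

```text
0 [423.49928877 249.11575283]
0.019 [424.36616555 243.55074085]
0.037 [425.19996121 238.19809677]
```

View pics/s6.png

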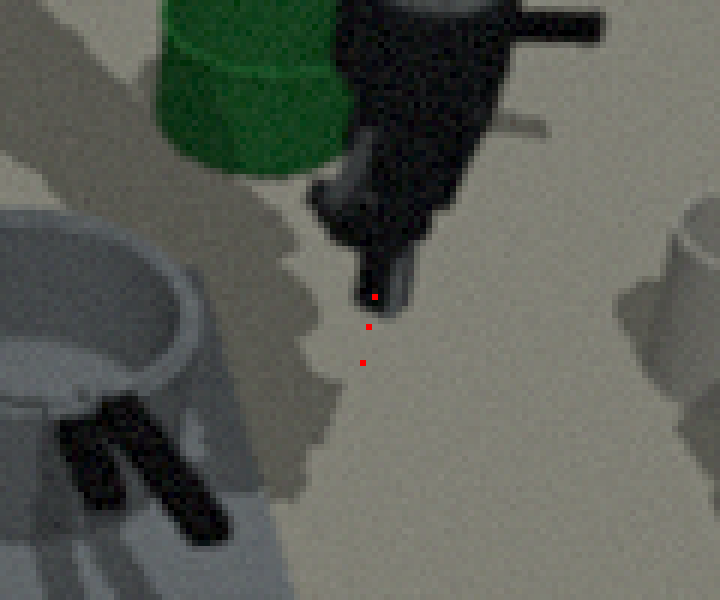

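```bash
python3 -m handwheel '[0,0,5.5,0.0009,-0.0192,0,0.45, 0,0,5.5,0.0009,-0.0192,0,0.45, 0,0,5.5,0.0009,-0.0192,0,0.45, 0,0,5.5,0.0009,-0.0192,0,0.45, 0,0,5.5,0.0009,-0.0192,0,0.45, 0,0,5.5,0.0009,-0.0192,0,0.45, 0,0,0,0,0,0,0.45, 0,0,0,0,0,0,0.45]'; python3 snap.py 7 wrist
```

```text
clock: 7.38
tool_pos: [0.6723, 0.1459, 0.1552]
tool_rot: [-0.001, -0.061, 0.998, 0.0]
contact_force: [-0.7, -0.3, 0.1]
gripper_width: 0.0384
```

View pics/wrist7.png

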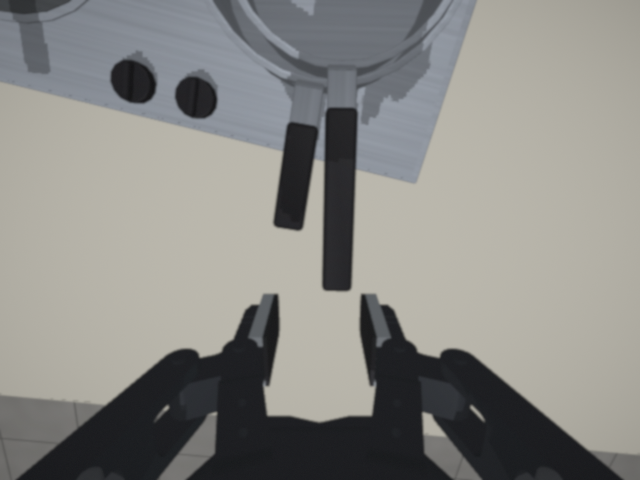

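Run:
```python
from geo import *
p=load("wrist7")
# columns/rows of plumb line under pad centres for various z
from cell import manip
s=manip.sense();T=s["tool_pos"];print(T,s["tool_rot"])
for dz in(.056,.037,0,-.03): print(dz,T[2]+dz,proj(p,T+[0,0,dz])[0])
```

```text
[0.67218325 0.14683435 0.155304  ] [-6.48085151e-04 -6.13364534e-02  9.98116920e-01  1.85108902e-04]
0.056 0.21130400462832807 [320.38635666 337.62056527]
0.037 0.19230400462832808 [320.20027717 313.68963073]
0 0.15530400462832808 [319.93702471 279.83379093]
-0.03 0.12530400462832808 [319.7844993  260.21811236]
```

```bash
python3 -m handwheel '[0,0,0,-0.003,0.0105,0,0.45, 0,0,0,0,0,0.015,0.45, 0,0,0,0,0,0.015,0.45, 0,0,0,0,0,0.015,0.45, 0,0,0,0,0,0.015,0.45, 0,0,0,0,0,0.012,0.45, 0,0,0,0,0,0.009,0.45, 0,0,0,0,0,0,0.45]'; python3 snap.py 8 wrist scene
```

```text
clock: 8.1
tool_pos: [0.6724, 0.159, 0.0725]
tool_rot: [-0.002, -0.062, 0.998, -0.0]
contact_force: [0.1, -0.8, 0.0]
gripper_width: 0.0385
```

View pics/wrist8.png

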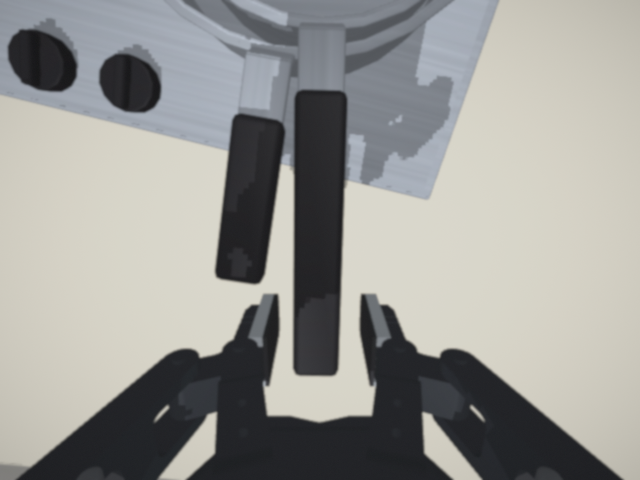

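```bash
python3 -m handwheel '[0,0,-2.5,0.0002,0.00873,0,0.45, 0,0,-2.5,0.0002,0.00873,0,0.45, 0,0,-2.5,0.0002,0.00873,0,0.45, 0,0,-2.5,0.0002,0.00873,0,0.45, 0,0,-2.5,0.0002,0.00873,0,0.45, 0,0,-2.5,0.0002,0.00873,0,0.45, 0,0,-2.5,0.0002,0.00873,0,0.45, 0,0,0,0,0,0,0.45]';python3 -m handwheel '[0,0,-2.5,0.0002,0.00873,0,0.45, 0,0,-2.5,0.0002,0.00873,0,0.45, 0,0,-2.5,0.0002,0.00873,0,0.45, 0,0,-2.5,0.0002,0.00873,0,0.45, 0,0,-2.5,0.0002,0.00873,0,0.45, 0,0,-2.5,0.0002,0.00873,0,0.45, 0,0,-2.5,0.0002,0.00873,0,0.45, 0,0,0,0,0,0,0.45]'; python3 snap.py 9 wrist scene top
```

```text
clock: 8.87
tool_pos: [0.6581, 0.2184, 0.0765]
tool_rot: [0.001, -0.214, 0.977, 0.001]
contact_force: [0.2, 0.2, -0.5]
gripper_width: 0.0388
clock: 9.53
tool_pos: [0.624, 0.2683, 0.0761]
tool_rot: [0.001, -0.359, 0.933, 0.0]
contact_force: [-1.0, -0.8, 0.1]
gripper_width: 0.0386
```

View pics/wrist9.png

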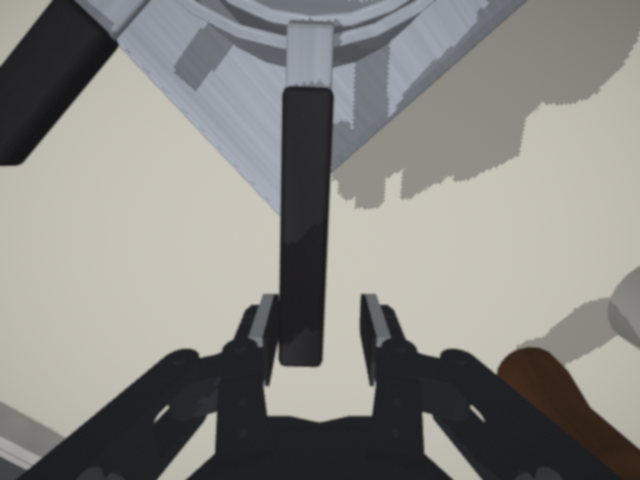

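View pics/top9.png

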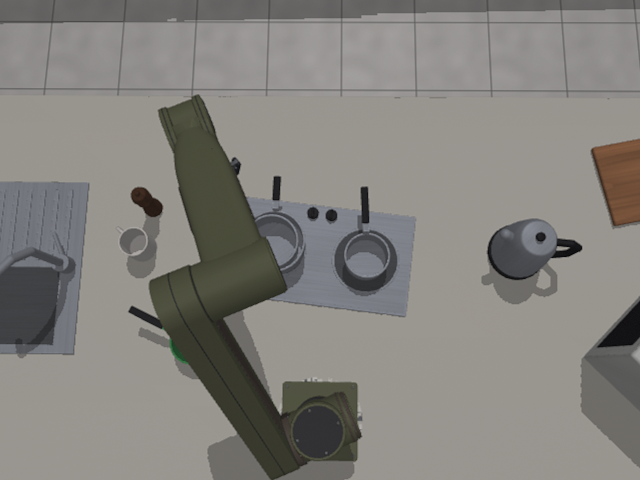

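Run:
```python
from geo import *
def line(n,l):
    p=load(n);P=[back(p,[u,v],z)[0] for u,v,z in l];d=P[-1]-P[0]
    a=np.degrees(np.arctan2(d[1],d[0]));print(n,P,a)
    t=np.radians(a); return a
line("wrist9",[(308,90,.116),(301,360,.131)])
# handles in wrist7, top face centre lines
line("wrist7",[(303,126,.117),(289,226,.124)])   # large
line("wrist7",[(341.5,110,.116),(337.5,289,.131)]) # mid
line("wrist8",[(259,118,.117),(242,278,.124)])
line("wrist8",[(322,93,.116),(316,373,.131)])
```

```text
wrist9 [array([0.55475684, 0.20131741, 0.116     ]), array([0.6381824 , 0.27145583, 0.131     ])] 40.05479626615163
wrist7 [array([0.58997285, 0.12660364, 0.117     ]), array([0.65154745, 0.12437611, 0.124     ])] -2.0718314496837094
wrist7 [array([0.57818614, 0.14848156, 0.116     ]), array([0.68889544, 0.16069422, 0.131     ])] 6.2950090637431
wrist8 [array([0.58912661, 0.12672389, 0.117     ]), array([0.65133799, 0.12510909, 0.124     ])] -1.4868736828418798
wrist8 [array([0.57774587, 0.14874095, 0.116     ]), array([0.68862886, 0.16012145, 0.131     ])] 5.860043969479448
```

```bash
python3 -m handwheel '[0,0,-1.6,0.0001,0.0056,0,0.45, 0,0,-1.6,0.0001,0.0056,0,0.45, 0,0,0,0,0,0,0.45, 0,0,0,0,0,0,0.45, 0,0,0,0,-0.008,0,0.45, 0,0,0,0,0,0,0.45]'; python3 -m handwheel '[0,0,0,0,0,-0.02,0.45,0,0,0,0,0,-0.035,0.45,0,0,0,0,0,-0.035,0.45,0,0,0,0,0,-0.035,0.45,0,0,0,0,0,-0.035,0.45,0,0,0,0.02,0,-0.035,0.45,0,0,0,0.02,0,-0.035,0.45,0,0,0,0.02,0,-0.035,0.45]'; python3 -m handwheel '[0,0,7,0.02,-0.02,-0.005,1,0,0,7,0.02,-0.02,-0.005,1,0,0,7,0.02,-0.02,0,1,0,0,7,0.02,-0.02,0,1,0,0,7,0.01,-0.02,0,1,0,0,7,0,-0.03,0,1,0,0,0,0,-0.03,0,1,0,0,0,0,0,0,1]';python3 snap.py 10 wrist
```

```text
clock: 10.18
tool_pos: [0.6232, 0.2687, 0.075]
tool_rot: [0.0, -0.384, 0.923, -0.0]
contact_force: [-0.2, -0.3, 0.5]
gripper_width: 0.0386
clock: 10.85
tool_pos: [0.5795, 0.2263, 0.3414]
tool_rot: [0.0, -0.384, 0.923, -0.0]
contact_force: [0.7, 0.2, 0.4]
gripper_width: 0.0383
clock: 11.52
tool_pos: [0.5634, 0.0302, 0.3502]
tool_rot: [0.0, -0.025, 1.0, -0.001]
contact_force: [-0.2, -0.5, -1.3]
gripper_width: 0.0854
```

View pics/wrist10.png

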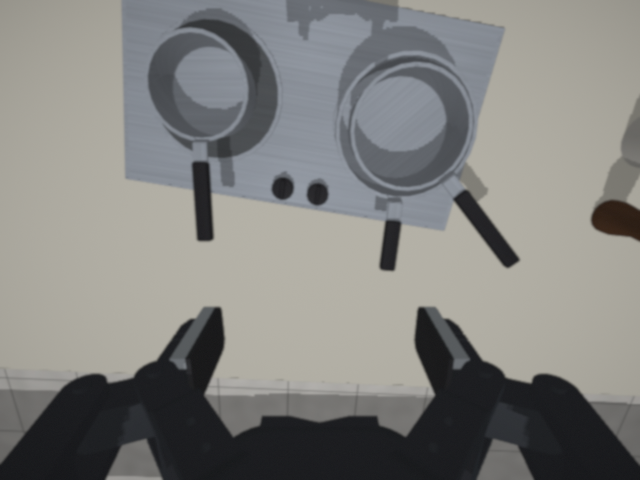

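```bash
cat > meas.py <<'E'
from geo import *
import cv2,sys
def axis(p,roi,th,z0,z1,cxy,inv=False):
    x0,y0,x1,y1=roi;g=p["img"].max(axis=2)[y0:y1,x0:x1]
    n,l,s,c=cv2.connectedComponentsWithStats((g<th).astype(np.uint8))
    i=1+np.argmax(s[1:,4]);ys,xs=np.nonzero(l==i);P=np.c_[xs+x0,ys+y0].astype(float)
    vx,vy,mx,my=cv2.fitLine(np.float32(P),cv2.DIST_L2,0,.01,.01).ravel()
    d=np.array([vx,vy]);t=(P-[mx,my])@d;e=[np.array([mx,my])+d*t.min(),np.array([mx,my])+d*t.max()]
    c=proj(p,[*cxy,.096])[0]
    if np.linalg.norm(e[0]-c)>np.linalg.norm(e[1]-c): e=e[::-1]
    a=back(p,e[0],z0)[0];b=back(p,e[1],z1)[0];v=b-a
    return np.degrees(np.arctan2(v[1],v[0])),a,b,e
E
python3 - <<'E'
from meas import *
p=load("wrist10");o=.011
for nm,roi,z0,z1,c,L in [("s",(185,155,222,246),o+.09,o+.104,(.4425,-.125),.185),("l",(375,215,405,275),o+.1,o+.109,(.475,.125),.176),("m",(450,185,525,272),o+.1,o+.116,(.474,.125),.214)]:
    a,A,B,e=axis(p,roi,75,z0,z1,c);t=np.radians(a)
    print(nm,round(a,2),A,B,"ctr",B[:2]-L*np.array([np.cos(t),np.sin(t)]),np.round(e,1).tolist())
im=p["img"]
def rim(cx,cy,r,z,col):
    t=np.linspace(0,6.2832,120);q=proj(p,np.c_[cx+r*np.cos(t),cy+r*np.sin(t),0*t+z]);cv2.polylines(im,[np.int32(q*16)],True,col,1,shift=4)
rim(.4425,-.125,.06,.086,(255,0,0));rim(.4755,.126,.084,.096,(255,0,0));rim(.4735,.128,.072,.096,(0,255,0))
cv2.imwrite("pics/w10d.png",cv2.resize(im[0:220,120:500,::-1],None,fx=2.1,fy=2.1,interpolation=cv2.INTER_NEAREST))
E
```

```text
s 2.91 [ 0.52876953 -0.11939874  0.101     ] [ 0.62562598 -0.11447479  0.115     ] ctr [ 0.44086458 -0.12386762] [[200.0, 161.6], [205.1, 239.3]]
l -2.94 [0.58917862 0.1265498  0.111     ] [0.65378761 0.12323148 0.12      ] ctr [0.47801928 0.13225896] [[393.3, 220.3], [386.2, 269.3]]
m 42.97 [0.55062946 0.20456672 0.111     ] [0.63487508 0.28303464 0.127     ] ctr [0.47827975 0.13717888] [[459.3, 193.5], [512.7, 263.8]]
```

View pics/w10d.png

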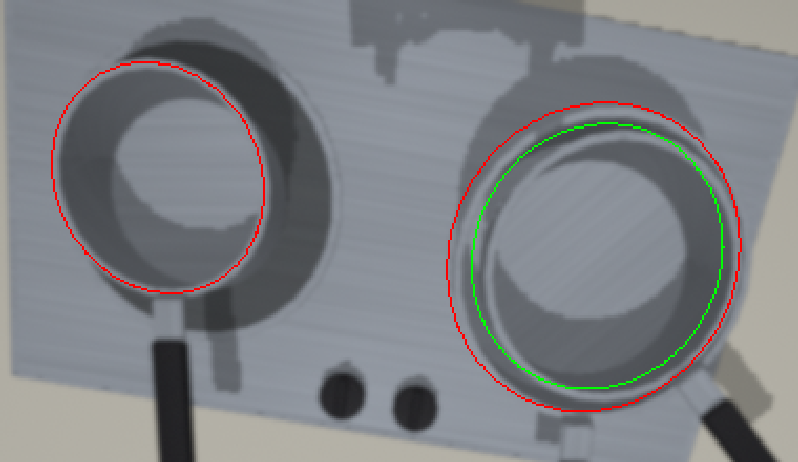

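```bash
cat > rim.py <<'E'
from meas import *
from scipy.optimize import least_squares
def rimfit(p,c0,r,z,w=.008,skip=()):
    g=cv2.GaussianBlur(p["img"].mean(axis=2).astype(np.float32),(0,0),.7);c=np.array(c0,float)
    for it in range(4):
        T=[];O=[]
        for a in np.arange(0,360,4):
            if any(lo<=((a+180)%360-180)<=hi for lo,hi in skip): continue
            u=np.array([np.cos(np.radians(a)),np.sin(np.radians(a))])
            rr=np.linspace(r-w,r+w,65);q=proj(p,np.c_[c+rr[:,None]*u,np.full(65,z)]).astype(np.float32)
            v=cv2.remap(g,q[:,0][None],q[:,1][None],cv2.INTER_LINEAR)[0]
            i=v.argmax()
            if 3<i<61: T.append(u);O.append(rr[i]-r)
        T=np.array(T);O=np.array(O)
        s=least_squares(lambda x:T@x[:2]+x[2]-O,[0,0,0],loss="soft_l1",f_scale=.001).x
        c=c+s[:2]
    return c,s[2],len(O),np.median(abs(T@s[:2]+s[2]-O))
E
python3 - <<'E'
from rim import *
p=load("wrist10")
print("mid",rimfit(p,(.475,.130),.0708,.096,w=.006,skip=[(20,65)]))
print("large",rimfit(p,(.4755,.126),.0828,.096,w=.006,skip=[(-15,60)]))
print("small",rimfit(p,(.4435,-.125),.0588,.086,w=.008,skip=[(-15,20)]))
p=load("wrist1");print("small1",rimfit(p,(.4435,-.125),.0588,.086,w=.008,skip=[(-15,20)]))
p=load("top9");print("small top",rimfit(p,(.4435,-.125),.0588,.086,w=.008,skip=[(-15,20)]))
E
```

```text
mid (array([0.47854462, 0.13812342]), np.float64(0.0007470834577052274), 61, np.float64(0.0002568434049912648))
large (array([0.4795718 , 0.13212423]), np.float64(0.0013862856274741563), 43, np.float64(0.00026698729413373234))
small (array([ 0.44400787, -0.12666513]), np.float64(0.00132101879881815), 70, np.float64(0.001381292874267844))
small1 (array([ 0.44556621, -0.12834244]), np.float64(0.0006543411456677772), 46, np.float64(0.0003518576551338324))
small top (array([ 0.44405953, -0.12383297]), np.float64(-0.00034285669082922965), 70, np.float64(0.0006645840395151038))
```

Run:
```python
from rim import *
p=load("wrist10");im=cv2.resize(p["img"][20:210,320:500,::-1],None,fx=4,fy=4,interpolation=cv2.INTER_CUBIC)
def rim(cx,cy,r,z,col):
    t=np.linspace(0,6.2832,160);q=(proj(p,np.c_[cx+r*np.cos(t),cy+r*np.sin(t),0*t+z])-[320,20]+.5)*4;cv2.polylines(im,[np.int32(q*16)],True,col,1,shift=4)
rim(.4785,.1381,.0708,.096,(0,255,0));rim(.4796,.1321,.0828,.096,(0,0,255))
cv2.imwrite("pics/w10e.png",im[:600])
```

```text
(no output)
```

View pics/w10e.png

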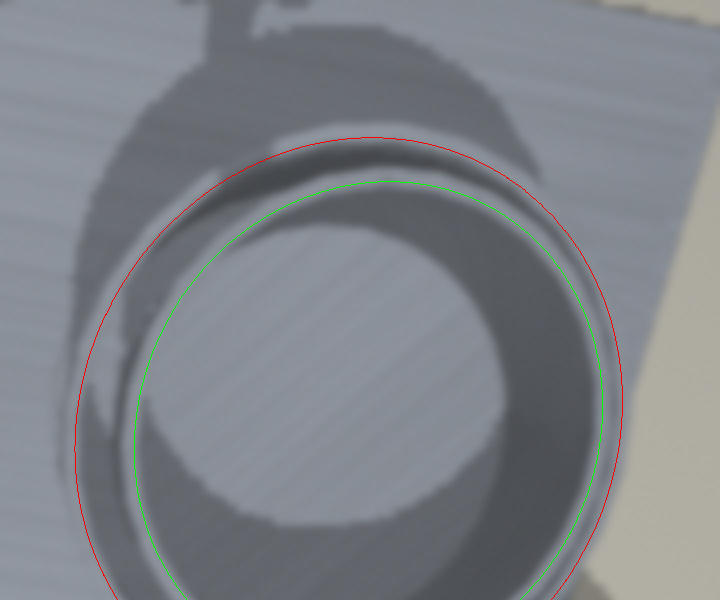

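```bash
python3 -m handwheel '[0,0,0,0.0033,-0.025,0.025,1,0,0,0,0.0033,-0.025,0.025,1,0,0,0,0.0033,-0.025,0.025,1,0,0,0,0.0033,-0.025,0.025,1,0,0,0,0.0033,-0.025,0.025,1,0,0,0,0.0033,-0.025,0.025,1,0,0,0,0,0,0,1,0,0,0,0,0,0,1]';python3 snap.py 11 wrist
python3 - <<'E'
from meas import *
from cell import manip
p=load("wrist11");s=manip.sense();T=s["tool_pos"];print(T,s["tool_rot"])
print(proj(p,[T[0],T[1],.1021]))
E
```

```text
clock: 12.23
tool_pos: [0.5505, -0.1156, 0.1984]
tool_rot: [-0.002, -0.027, 1.0, 0.001]
contact_force: [-0.5, 0.4, 0.5]
gripper_width: 0.0853
[ 0.55178557 -0.11506106  0.19988452] [-3.58107276e-04 -2.78189131e-02  9.99612759e-01  5.57750287e-04]
[[318.93174129 232.35950353]]
```

View pics/wrist11.png

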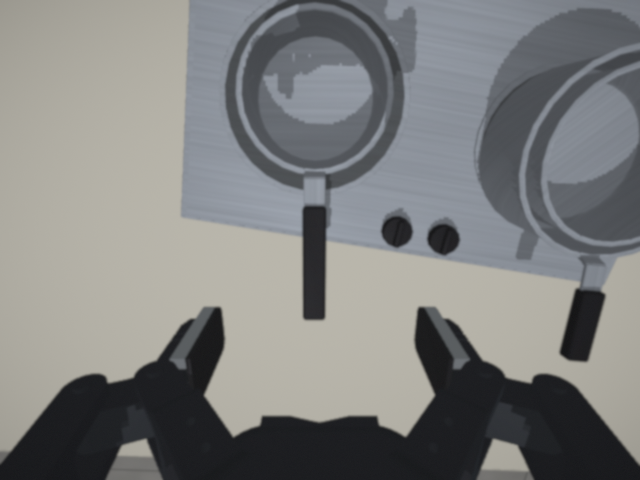

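```bash
python3 -m handwheel '[0,0,0,0,-0.0033,0.03,0.8,0,0,0,0,0,0.03,0.8,0,0,0,0,0,0.03,0.8,0,0,0,0,0,0.03,0.8,0,0,0,0,0,0.015,0.8,0,0,0,0,0,0.01,0.8,0,0,0,0,0,0.01,0.8,0,0,0,0,0,0,0.8]';python3 snap.py 12 wrist scene; python3 -c "
from cell import manip; s=manip.sense(); print(s['tool_pos'],s['contact_force'])"
```

```text
clock: 12.95
tool_pos: [0.5523, -0.118, 0.0445]
tool_rot: [-0.0, -0.029, 1.0, 0.0]
contact_force: [-0.7, -0.8, 0.1]
gripper_width: 0.0683
[ 0.5532106  -0.11865957  0.04610628] [-0.25092863  0.04167896  0.95315878]
```

View pics/wrist12.png

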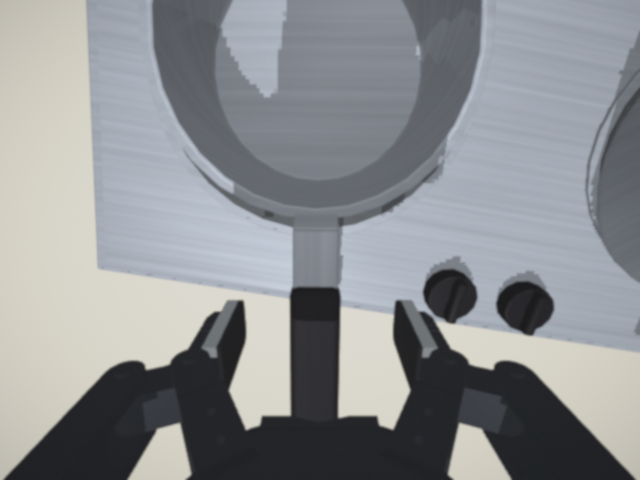

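Run:
```python
from geo import *
import cv2
i=load("scene12")["img"]
cv2.imwrite("pics/s12.png",cv2.resize(i[160:310,200:360,::-1],None,fx=4,fy=4,interpolation=cv2.INTER_CUBIC))
```

```text
(no output)
```

View pics/s12.png

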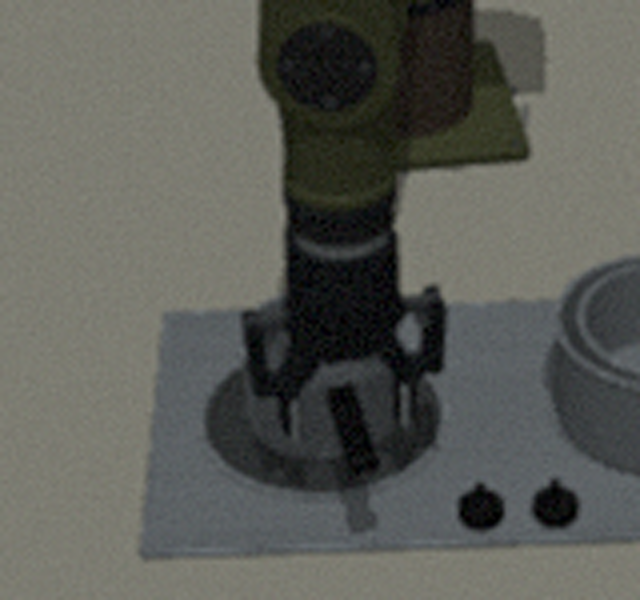

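```bash
python3 -m handwheel '[0,0,0,0,-0.0015,0,0.8,0,0,0,0,0,0,0.4,0,0,0,0,0,0,0.2,0,0,0,0,0,0,0.1,0,0,0,0,0,0,0,0,0,0,0,0,0,0,0,0,0,0,0,0,0]' 90;python3 snap.py 13 wrist scene
```

```text
clock: 13.63
tool_pos: [0.5524, -0.1205, 0.0453]
tool_rot: [0.0, -0.028, 1.0, -0.0]
contact_force: [-0.1, 0.9, 1.5]
gripper_width: 0.0187
```

View pics/wrist13.png

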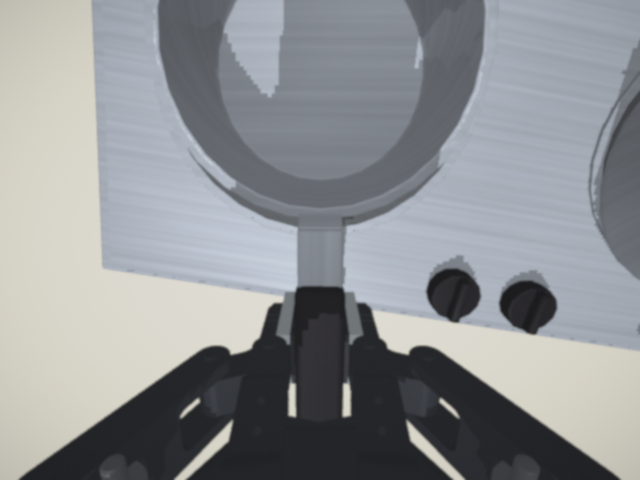

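```bash
python3 -m handwheel '[0,0,0,0,0,-0.004,0,0,0,0,0,0,-0.008,0,0,0,0,0,0,-0.012,0,0,0,0,0,0,-0.02,0,0,0,0,0,0,-0.025,0,0,0,0,0,0,-0.025,0,0,0,0,0,0,-0.025,0,0,0,0,0,0,-0.015,0]';python3 -m handwheel '[0,0,0,0,0,-0.02,0,0,0,0,0,0,-0.01,0,0,0,0,0,0,0,0]';python3 snap.py 14 wrist scene;python3 - <<'E'
from geo import *
import cv2
i=load("scene14")["img"]
cv2.imwrite("pics/s14.png",cv2.resize(i[120:310,200:400,::-1],None,fx=3,fy=3,interpolation=cv2.INTER_CUBIC))
E
```

```text
clock: 14.4
tool_pos: [0.5528, -0.1206, 0.182]
tool_rot: [0.001, -0.028, 1.0, -0.0]
contact_force: [1.8, 0.2, -4.3]
gripper_width: 0.0186
clock: 14.65
tool_pos: [0.5536, -0.1208, 0.2117]
tool_rot: [0.002, -0.028, 1.0, -0.001]
contact_force: [1.0, -0.7, -3.8]
gripper_width: 0.0184
```

View pics/wrist14.png

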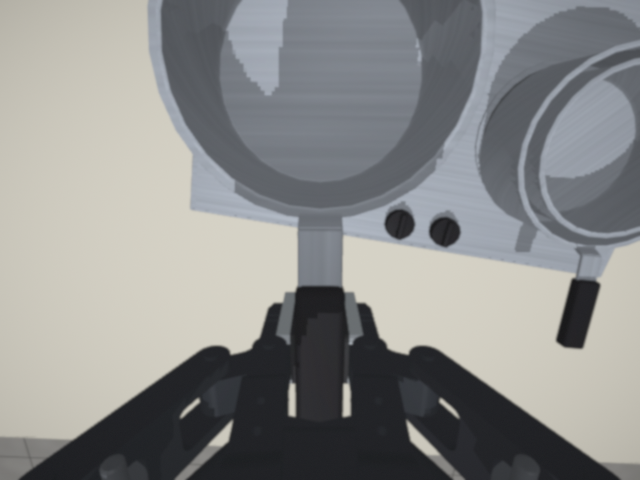

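View pics/s14.png

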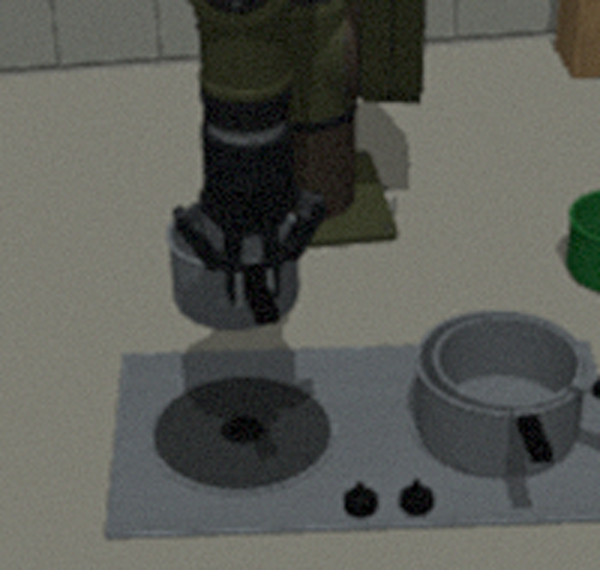

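```bash
python3 -m handwheel '[0,0,3,0,0,0,0,0,0,5,0,0,0,0,0,0,6,0,0,0,0,0,0,6,0,0,0,0,0,0,6,0,0,0,0,0,0,6,0,0,0,0,0,0,6,0,0,0,0,0,0,6,0,0,0,0]';python3 -m handwheel '[0,0,4,0,0,0,0,0,0,2.5,0.006,0.005,0,0,0,0,0,0.012,0.0105,0,0,0,0,0,0.0155,0.0135,0,0,0,0,0,0.018,0.016,0,0,0,0,0,0.018,0.016,0,0,0,0,0,0.018,0.016,0,0,0,0,0,0.0155,0.0135,0,0]';python3 -m handwheel '[0,0,0,0.0155,0.0135,0,0,0,0,0,0.0095,0.008,0,0,0,0,0,0.004,0.004,0,0,0,0,0,0,0,0,0,0,0,0,0,0,0,0]';python3 snap.py 15 wrist scene top;python3 -c "
from cell import manip; s=manip.sense(); print(s['tool_pos'],s['tool_rot'],s['gripper_width'],s['contact_force'])"
```

```text
clock: 15.42
tool_pos: [0.5507, -0.1203, 0.2068]
tool_rot: [-0.002, 0.351, 0.936, -0.001]
contact_force: [-0.1, 0.0, -2.9]
gripper_width: 0.0187
clock: 16.08
tool_pos: [0.5468, 0.0177, 0.2069]
tool_rot: [-0.002, 0.401, 0.916, -0.001]
contact_force: [0.8, -1.3, -3.4]
gripper_width: 0.0183
clock: 16.5
tool_pos: [0.5471, 0.0546, 0.2084]
tool_rot: [-0.0, 0.401, 0.916, -0.001]
contact_force: [0.4, -0.3, -3.1]
gripper_width: 0.0192
[0.54744037 0.05411429 0.20885391] [-7.82626303e-08  4.01758924e-01  9.15745417e-01 -3.15016812e-04] 0.01863223803210992 [-0.4474443   0.87493853 -3.38869291]
```

View pics/wrist15.png

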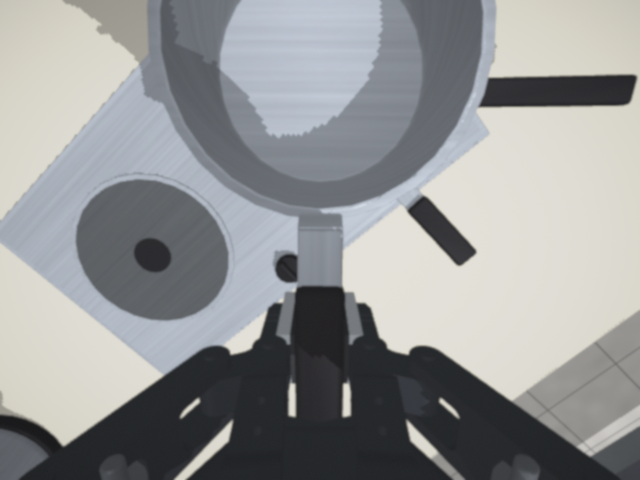

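View pics/top15.png

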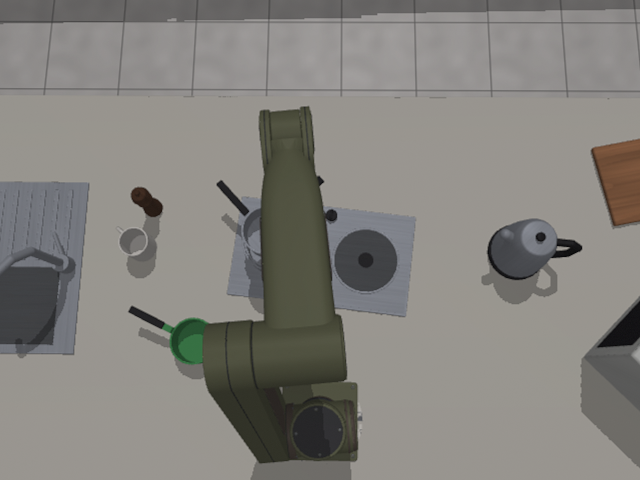

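Run:
```python
from geo import *
import cv2
from scipy.spatial.transform import Rotation as Ro
def rimpts(p,T,q,tilt,r=.06,cx=.1088):
    R=Ro.from_quat([q[1],q[2],q[3],q[0]]).as_matrix()
    t=np.linspace(0,2*np.pi,200);P=np.c_[cx+r*np.cos(t),.001+r*np.sin(t),np.full(200,-.0407)]
    g=np.array([0,0,-.056]);a=np.radians(tilt);D=P-g
    # tilt>0: pan (at +x) moves to +z (down)
    D=np.c_[D[:,0]*np.cos(a)-D[:,2]*np.sin(a),D[:,1],D[:,0]*np.sin(a)+D[:,2]*np.cos(a)]
    return proj(p,(D+g)@R.T+T)
out=[]
for n,T,q,tl in [("wrist13",[.5524,-.1205,.0453],[0,-.028,.9996,0],[0]),("wrist15",[.5474,.0541,.2089],[0,.4018,.9157,0],[0,3,6])]:
    p=load(n);im=cv2.resize(p["img"][0:240,140:500,::-1],None,fx=2.2,fy=2.2)
    for k,t in enumerate(tl):
        cv2.polylines(im,[np.int32((rimpts(p,np.array(T),q,t)-[140,0])*2.2*16)],True,[(0,0,255),(0,255,0),(255,0,0)][k],1,shift=4)
    cv2.imwrite(f"pics/tilt_{n}.png",im)
```

```text
(no output)
```

View pics/tilt_wrist13.png

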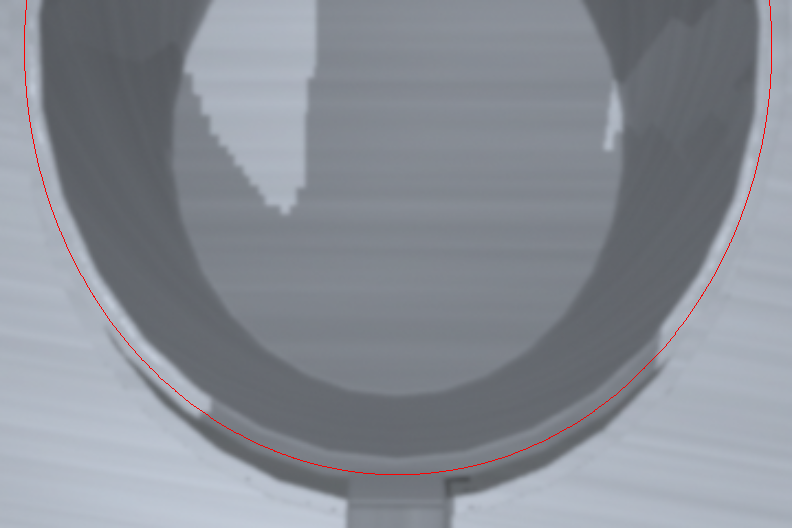

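View pics/tilt_wrist15.png

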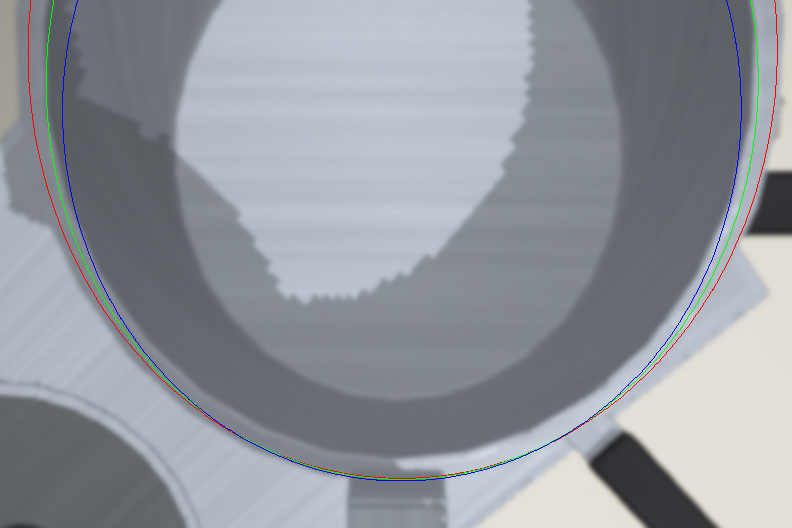

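Run:
```python
from rim import *
for n in("scene12","scene14","scene13"):
    p=load(n)
    for z in(.096,):
        print(n,"mid",rimfit(p,(.477,.136),.0708,z,w=.006,skip=[(0,70)]),"large",rimfit(p,(.478,.130),.0828,z,w=.006,skip=[(-20,60)]))
p=load("wrist11");print(rimfit(p,(.477,.136),.0708,.096,w=.006,skip=[(20,120)]),rimfit(p,(.478,.130),.0828,.096,w=.006,skip=[(-20,120)]))
p=load("scene0");print("small scene0",rimfit(p,(.4435,-.125),.0588,.086,w=.008,skip=[(-40,30)]))
p=load("top0");print("small top0",rimfit(p,(.4435,-.125),.0588,.086,w=.008,skip=[(-40,30)]))
```

```text
scene12 mid (array([0.48026936, 0.12846563]), np.float64(-0.008304047011678145), 19, np.float64(0.00042657991915480333)) large (array([0.47966888, 0.12795867]), np.float64(0.00028403168225063226), 23, np.float64(0.0011978467139365585))
scene14 mid (array([0.47873729, 0.1328823 ]), np.float64(-0.0026265986161751026), 2, np.float64(1.8987285463518966e-09)) large (array([0.47464666, 0.12660119]), np.float64(0.0026382465267309188), 28, np.float64(0.0009843993642858566))Traceback (most recent call last):
  File "<stdin>", line 5, in <module>
  File "rim.py", line 15, in rimfit
    s=least_squares(lambda x:T@x[:2]+x[2]-O,[0,0,0],loss="soft_l1",f_scale=.001).x
      ~~~~~~~~~~~~~^^^^^^^^^^^^^^^^^^^^^^^^^^^^^^^^^^^^^^^^^^^^^^^^^^^^^^^^^^^^^
    return func(*args, **kwargs)
    vector_fun = VectorFunction(
        fun_wrapped,
    ...<6 lines>...
        workers=workers
    )
    self._update_fun()
    ~~~~~~~~~~~~~~~~^^
    self.f = self.fun_wrapped(xp_copy(self.x))
             ~~~~~~~~~~~~~~~~^^^^^^^^^^^^^^^^^
    return np.atleast_1d(self.fun(x))
                         ~~~~~~~~^^^
    return self.f(x, *self.args, **self.kwargs)
           ~~~~~~^^^^^^^^^^^^^^^^^^^^^^^^^^^^^^
  File "rim.py", line 15, in <lambda>
    s=least_squares(lambda x:T@x[:2]+x[2]-O,[0,0,0],loss="soft_l1",f_scale=.001).x
                             ~^~~~~~
ValueError: matmul: Input operand 1 has a mismatch in its core dimension 0, with gufunc signature (n?,k),(k,m?)->(n?,m?) (size 2 is different from 0)
```

```bash
python3 -m handwheel '[0,0,0,-0.0014,0.0021,0.01,0,0,0,0,0,0,0.015,0,0,0,0,0,0,0.015,0,0,0,0,0,0,0.015,0,0,0,0,0,0,0.01,0,0,0,0,0,0,0.005,0,0,0,0,0,0,0,0]';python3 snap.py 16 scene wrist;python3 - <<'E'
from geo import *
import cv2
from cell import manip; s=manip.sense(); print(s['tool_pos'],s['contact_force'],s['ft_torque'])
p=load("scene16");im=cv2.resize(p["img"][170:300,300:440,::-1],None,fx=5,fy=5,interpolation=cv2.INTER_CUBIC)
T=s['tool_pos'];C=T[:2]+.1088*np.array([-.677,.736])+.001*np.array([.736,.677]);print("C",C)
def ring(cx,cy,r,z,col):
    t=np.linspace(0,6.2832,160);q=(proj(p,np.c_[cx+r*np.cos(t),cy+r*np.sin(t),0*t+z])-[300,170]+.5)*5;cv2.polylines(im,[np.int32(q*16)],True,col,1,shift=4)
zb=T[2]-.0453+.011
ring(*C,.06,zb+.075,(0,0,255));ring(*C,.06,zb,(0,0,255));ring(.4775,.1345,.072,.096,(0,255,0));ring(.478,.1285,.084,.096,(255,0,0))
cv2.imwrite("pics/s16.png",im[:600])
E
```

```text
clock: 17.23
tool_pos: [0.549, 0.0551, 0.1375]
tool_rot: [-0.001, 0.401, 0.916, -0.001]
contact_force: [-0.9, 0.5, -2.8]
gripper_width: 0.0183
[0.55028344 0.05549388 0.13929265] [ 0.60243856  0.53696542 -2.76237482] [-0.19221367 -0.20798987 -0.0034777 ]
C [0.47736184 0.13624768]
```

View pics/s16.png

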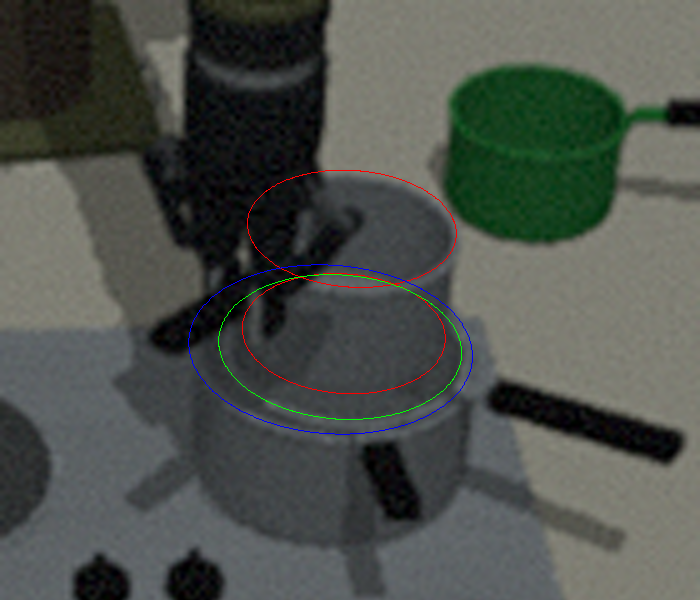

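View pics/wrist16.png

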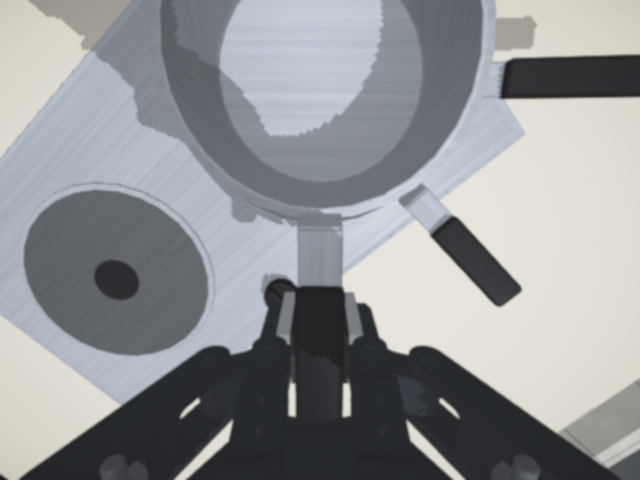

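```bash
python3 -m handwheel '[0,0,0,0,0,0.007,0,0,0,0,0,0,0.007,0,0,0,0,0,0,0.007,0,0,0,0,0,0,0.007,0,0,0,0,0,0,0,0]';python3 -m handwheel '[0,0,0,0,0,0.008,0,0,0,0,0,0,0.008,0,0,0,0,0,0,0.008,0,0,0,0,0,0,0.008,0,0,0,0,0,0,0,0]'; python3 snap.py 17 scene wrist;python3 - <<'E'
from geo import *
import cv2
p=load("scene17");cv2.imwrite("pics/s17.png",cv2.resize(p["img"][170:300,300:440,::-1],None,fx=4,fy=4,interpolation=cv2.INTER_CUBIC))
E
```

```text
clock: 17.75
tool_pos: [0.5485, 0.0555, 0.1091]
tool_rot: [-0.001, 0.401, 0.916, -0.001]
contact_force: [-1.3, -0.2, -2.9]
gripper_width: 0.0187
clock: 18.17
tool_pos: [0.5483, 0.0554, 0.0768]
tool_rot: [-0.002, 0.401, 0.916, -0.001]
contact_force: [-0.4, -0.0, -3.3]
gripper_width: 0.0186
```

View pics/s17.png

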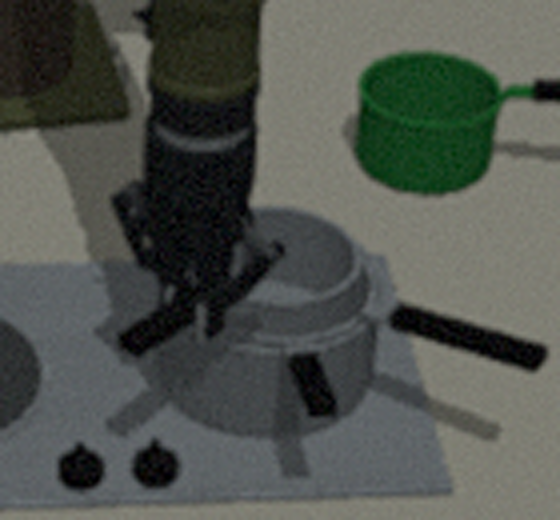

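View pics/wrist17.png

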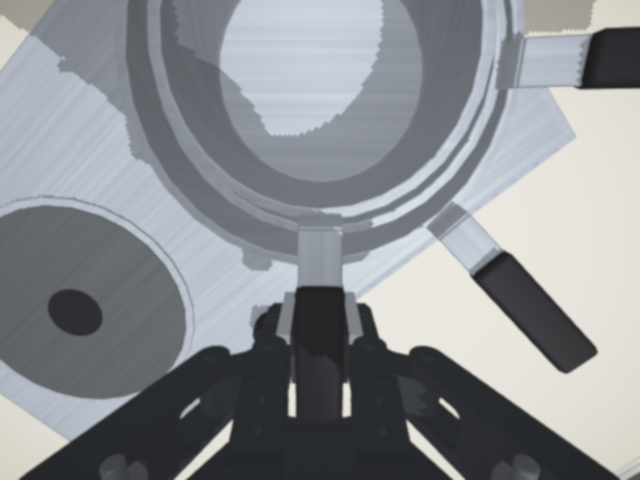

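```bash
python3 -m handwheel '[0,0,0,0,0,0.004,0,0,0,0,0,0,0.004,0,0,0,0,0,0,0.003,0,0,0,0,0,0,0.003,0,0,0,0,0,0,0.002,0,0,0,0,0,0,0,0]';python3 -m handwheel '[0,0,0,0,0,0.002,0,0,0,0,0,0,0.001,0,0,0,0,0,0,0.001,0,0,0,0,0,0,0,0,0,0,0,0,0,0,0]';python3 snap.py 18 scene wrist
```

```text
clock: 18.77
tool_pos: [0.5495, 0.0556, 0.0624]
tool_rot: [-0.0, 0.401, 0.916, -0.0]
contact_force: [-0.9, -0.6, -3.3]
gripper_width: 0.0188
clock: 19.18
tool_pos: [0.55, 0.0556, 0.059]
tool_rot: [0.0, 0.401, 0.916, -0.0]
contact_force: [0.6, -0.4, -3.2]
gripper_width: 0.0189
```

View pics/wrist18.png

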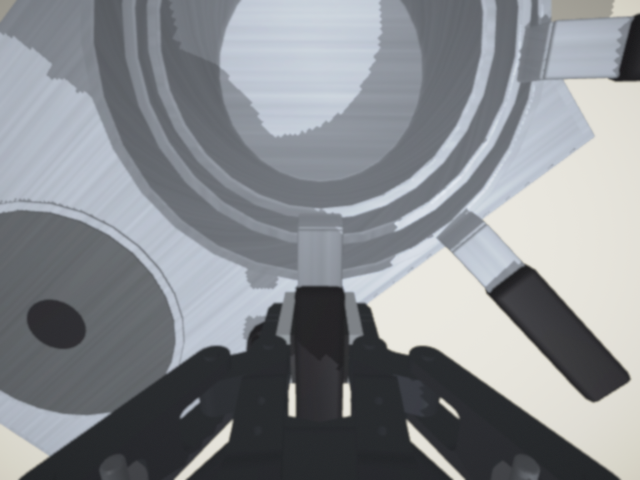

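```bash
python3 -m handwheel '[0,0,0,0,0,0.001,0,0,0,0,0,0,0.001,0,0,0,0,0,0,0,0]';python3 -m handwheel '[0,0,0,0,0,0.001,0,0,0,0,0,0,0,0,0,0,0,0,0,0,0]';python3 -m handwheel '[0,0,0,0,0,0.001,0,0,0,0,0,0,0,0,0,0,0,0,0,0,0]'
```

```text
clock: 19.53
tool_pos: [0.5498, 0.0556, 0.0568]
tool_rot: [-0.0, 0.401, 0.916, -0.0]
contact_force: [-0.2, 0.3, -2.1]
gripper_width: 0.0188
clock: 19.78
tool_pos: [0.55, 0.0556, 0.056]
tool_rot: [0.0, 0.401, 0.916, 0.0]
contact_force: [-0.1, -0.6, -2.8]
gripper_width: 0.0185
clock: 20.03
tool_pos: [0.5503, 0.0555, 0.0553]
tool_rot: [0.0, 0.401, 0.916, 0.0]
contact_force: [0.7, -0.8, -0.2]
gripper_width: 0.0188
```

Contact begins right at the predicted height. One more half-millimetre, then check.

```bash
python3 -m handwheel '[0,0,0,0,0,0.0007,0,0,0,0,0,0,0,0,0,0,0,0,0,0,0]';python3 -m handwheel '[0,0,0,0,0,0.0005,0,0,0,0,0,0,0,0,0,0,0,0,0,0,0]'; python3 snap.py 19 scene wrist;python3 - <<'E'
from geo import *
import cv2
from cell import manip
s=manip.sense();print(s['contact_force'],s['ft_torque'])
p=load("scene19");cv2.imwrite("pics/s19.png",cv2.resize(p["img"][180:300,300:440,::-1],None,fx=5,fy=5,interpolation=cv2.INTER_CUBIC))
E
```

```text
clock: 20.28
tool_pos: [0.5506, 0.0554, 0.0547]
tool_rot: [0.001, 0.401, 0.916, 0.0]
contact_force: [1.4, -1.3, 1.5]
gripper_width: 0.0192
clock: 20.53
tool_pos: [0.5507, 0.0554, 0.0544]
tool_rot: [0.001, 0.401, 0.916, 0.0]
contact_force: [1.4, -2.7, 3.0]
gripper_width: 0.0185
[ 2.7121068 -2.2266778  4.444718 ] [-0.63148987 -0.21918146  0.06421656]
```

View pics/s19.png

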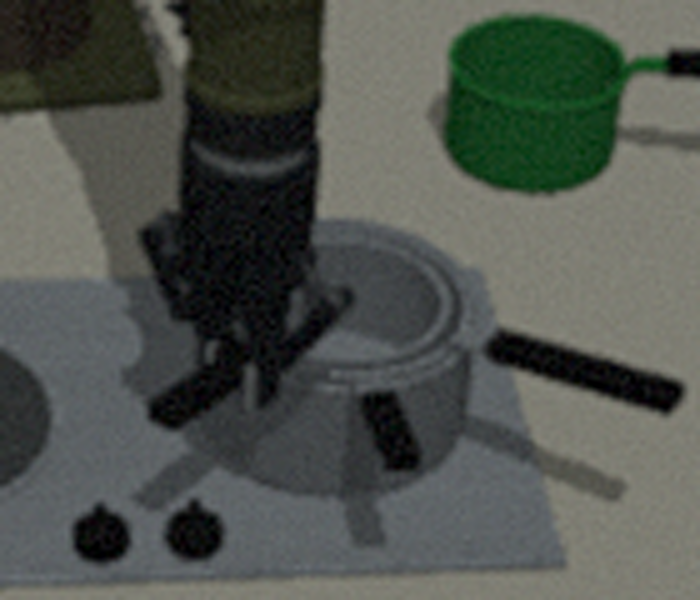

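```bash
python3 -m handwheel '[0,0,0,0,0,-0.0006,0,0,0,0,0,0,0,0.1,0,0,0,0,0,0,0.25,0,0,0,0,0,0,0.3,0,0,0,0,0,0,0.5,0,0,0,0,0,0,0.5]' 20;python3 snap.py 20 wrist
```

```text
clock: 21.13
tool_pos: [0.5489, 0.0559, 0.0538]
tool_rot: [-0.001, 0.401, 0.916, -0.0]
contact_force: [-0.7, -1.1, -0.1]
gripper_width: 0.0426
```

View pics/wrist20.png

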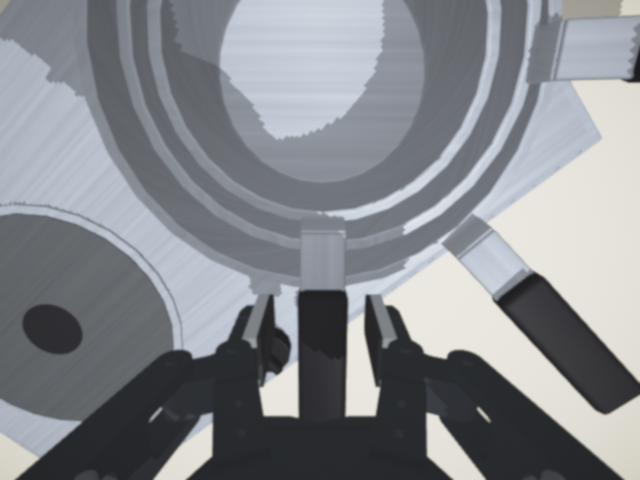

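Released; now straight up and look at the whole stack.

```bash
python3 -m handwheel '[0,0,0,0,0,-0.01,0.5,0,0,0,0,0,-0.02,0.5,0,0,0,0,0,-0.03,0.5,0,0,0,0,0,-0.035,0.5,0,0,0,0,0,-0.035,0.5,0,0,0,0,0,-0.035,0.5,0,0,0,0,0,-0.035,0.5,0,0,0,0,0,-0.035,0.5]';python3 -m handwheel '[0,0,-7,0,0,-0.02,0.5,0,0,-7,0,0,-0.02,0.5,0,0,-7,0,0,-0.01,0.5,0,0,-7,0,0,0,0.5,0,0,-7,0,0,0,0.5,0,0,-7,0,0,0,0.5,0,0,-5,0,0.02,0,0.5,0,0,0,0,0.02,0,0.5]';python3 -m handwheel '[0,0,0,0.01,0.02,0,0.5,0,0,0,0.01,0.02,0,0.5,0,0,0,0,0,0,0.5,0,0,0,0,0,0,0.5]';python3 snap.py 21 wrist scene top
```

```text
clock: 21.85
tool_pos: [0.5493, 0.0557, 0.2921]
tool_rot: [0.0, 0.401, 0.916, 0.0]
contact_force: [1.2, -0.1, 0.4]
gripper_width: 0.0429
clock: 22.52
tool_pos: [0.5518, 0.0953, 0.3403]
tool_rot: [0.0, 0.002, 1.0, 0.0]
contact_force: [0.8, 0.1, -0.4]
gripper_width: 0.0425
clock: 22.85
tool_pos: [0.5315, 0.1364, 0.3402]
tool_rot: [0.0, 0.002, 1.0, -0.0]
contact_force: [-0.1, 0.9, -0.1]
gripper_width: 0.0427
```

View pics/wrist21.png

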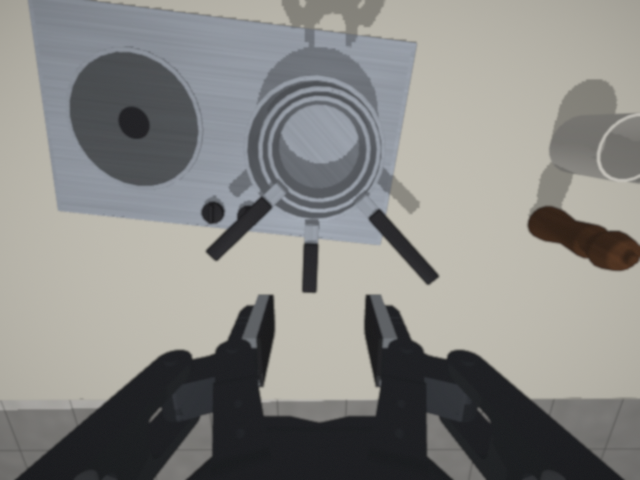

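View pics/top21.png

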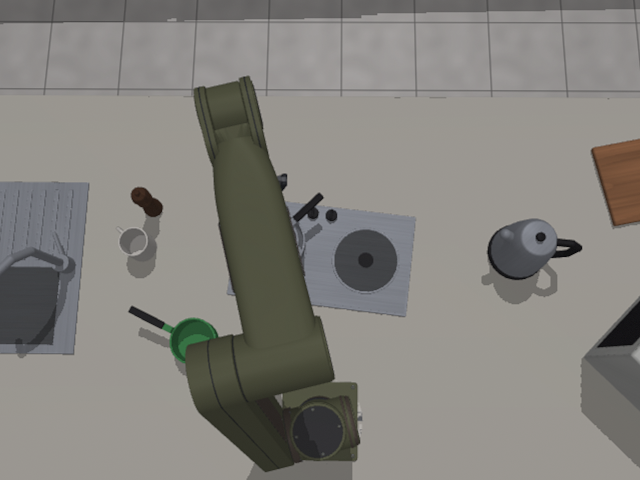

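Run:
```python
from meas import *
p=load("wrist21");o=.011
# small handle corner points typed from picture: fit roi away from the knob
for nm,roi,z0,z1,L in [("s",(203,190,273,265),.021+.09,.021+.104,.185),("l",(298,238,322,298),o+.1,o+.109,.176),("m",(365,200,445,290),.016+.095,.016+.111,.214)]:
    a,A,B,e=axis(p,roi,70,z0,z1,(.476,.13));t=np.radians(a)
    print(nm,round(a,2),"ctr",B[:2]-L*np.array([np.cos(t),np.sin(t)]),np.round(e,1).tolist())
im=p["img"]
cv2.imwrite("pics/w21c.png",cv2.resize(im[60:300,190:450,::-1],None,fx=2.4,fy=2.4,interpolation=cv2.INTER_CUBIC))
i=load("scene21")["img"];cv2.imwrite("pics/s21c.png",cv2.resize(i[180:310,300:440,::-1],None,fx=4.5,fy=4.5,interpolation=cv2.INTER_CUBIC))
```

```text
s -46.57 ctr [0.47261719 0.13592796] [[265.5, 200.5], [211.0, 255.0]]
l -2.57 ctr [0.47744407 0.13078488] [[310.5, 243.8], [308.8, 291.2]]
m 43.0 ctr [0.47759491 0.13604452] [[373.3, 213.4], [433.0, 279.8]]
```

View pics/w21c.png

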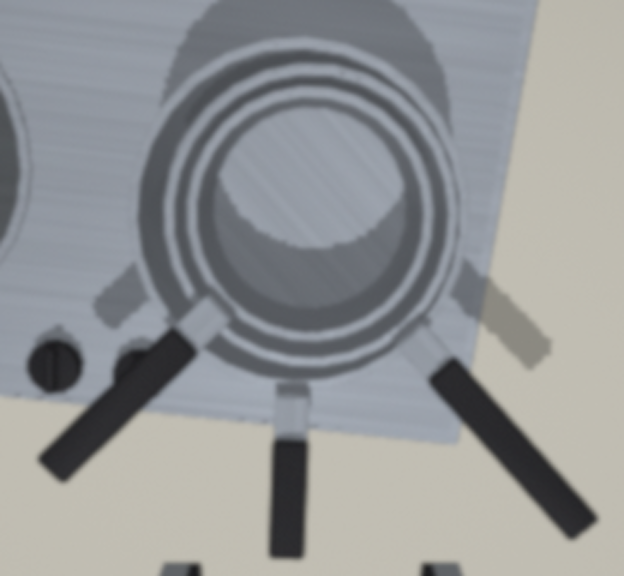

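View pics/s21c.png

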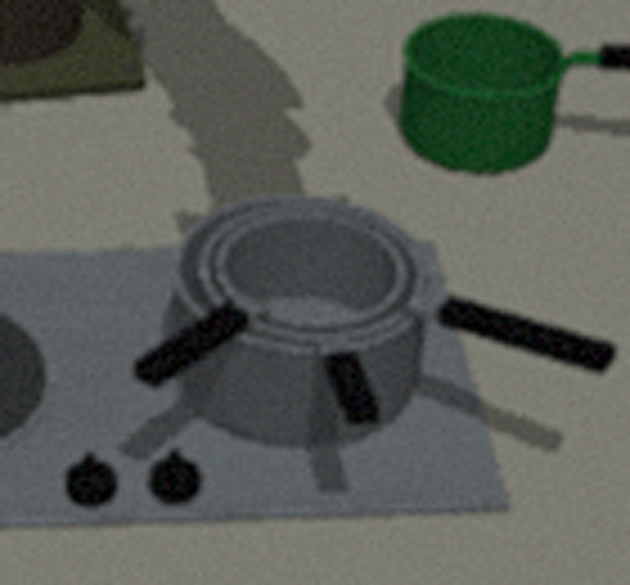

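Run:
```python
from geo import *
a=load("top0")["img"].astype(int);b=load("top21")["img"].astype(int)
for n,(x0,y0,x1,y1) in dict(kettle=(480,200,590,300),mugmill=(110,175,170,265)).items(): print(n,abs(a-b)[y0:y1,x0:x1].mean(), abs(a-b)[y0:y1,x0:x1].max())
from cell import job_done,manip
s=manip.sense();print(s["clock"],s["contact_force"])
print(job_done())
```

```text
kettle 10.889212121212122 16
mugmill 11.314382716049384 16
23.0 [-0.02947258 -0.73354349  0.29261231]
the job is handed in; nothing more can be done
None
```

The three pans are nested flat on the hotplate where the large one stands, and the job is handed in at about 23 s.

**What I did:** I swung the middle pan's handle to the +y side until the pan dropped flat. I then gripped the small pan by its handle, turned it and lowered it into the middle pan in steps of about 1 mm, with only 3–5 N at contact, before letting go. The order across the fan is small, large, middle.

**Last checks:**
- **Handles:** measured at about -46.6° (small), -2.6° (large) and +43.0° (middle), so the gaps are about 44.0° and 45.6°.
- **Stack:** the rims look concentric and level in the wrist and scene pictures.
- **Kettle, mill and mug:** the before and after top views differ there only by a uniform brightness shift (at most 16 grey levels), so they did not move.
- **Robot:** the gripper was well above the stack and touching nothing at hand-in.

**What went wrong or disagreed:**
- **First swing:** the fingers passed over the middle handle once the pan had dropped, leaving it at about 6°. In the pictures the fingertips sat about 37 mm behind the reported TCP. I allowed for that and repeated the swing.
- **Pan positions:** the cameras disagreed by about 2–3 mm on the pan centres, which is within the play of the nested pans.

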